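Drive the spring pins of printed splice joints flush

TASK

First clear the failed round print off the anvil strip into the black scrap box. Slide every printed splice joint across the bench onto the strip until a long side lies flat against the fence and, with each joint there, strike its two spring pins with the mallet until they are flush (never push a pin with the gripper). At the end the joints still lie against the fence, the mallet is back on its stand with the head upright on the pad and the handle in the fork, and the bottle, calipers and cutters have been left alone.

Things in the scene. Friction and masses are not known exactly. Their poses are not given: they have to be found in the camera images.
- scrap_box: black open scrap box, 180 x 180 x 55 mm high, 4 mm walls, 4 mm floor, fixed; origin centre of underside, sides along its x and y
- stand: grey mallet stand, fixed: 4 mm base plate 215 x 64 mm; a round rubber pad (54 mm) for the head at the origin and, 145 mm away along its -x, a 14 mm thick fork (two prongs up to z = 50 mm, 32 mm apart, saddle at z = 24 mm) for the handle; origin on the bench below the centre of the pad; the mallet's lower face stands on the pad 4 mm above it
- mallet: mallet, 0.34 kg: upright head, cylinder 40 mm diameter, 72 mm tall, flat white faces at both ends; wooden handle of 18 mm (y) by 30 mm (z) section runs along -x from the head to x = -169 mm, axis at z = 36 mm. Starts on the stand, head upright on the pad, handle in the fork. Origin: centre of the head's lower (striking) face, z up the head
- mallet_grip (a point): on the axis of the mallet's handle, 40 mm from the head's axis
- housing: failed print: round grey ribbed cup, 56 mm outside diameter, 46 mm tall, 5 mm wall, 70 g, loose, standing on the anvil strip against the fence; origin centre of underside
- fence_face (a point): steel angle-bar fence, 460 mm long (along its y), 10 mm thick, 26 mm high, fixed to the bench; in front of it (its -x side, towards the robot) a dark steel anvil strip 75 mm wide is let in flush with the bench over the same length. This point: middle of the fence's front face at bench level; x points into the fence (away from the robot), y along it
- link1: grey printed splice joint (a tongue in a fork, one rigid piece), about 160 g, loose: 40 mm (x) by 100 mm (y), flat top at 30 mm; both long side faces (x = -20 and +20 mm) are flat. Two steel spring pins stand up from its top, at y = -20 mm (a) and y = +20 mm (b). Origin centre of underside.
- link2: grey printed splice joint (a tongue in a fork, one rigid piece), about 160 g, loose: 40 mm (x) by 100 mm (y), flat top at 30 mm; both long side faces (x = -20 and +20 mm) are flat. Two steel spring pins stand up from its top, at y = -20 mm (a) and y = +20 mm (b). Origin centre of underside.
- link3: grey printed splice joint (a tongue in a fork, one rigid piece), about 160 g, loose: 40 mm (x) by 100 mm (y), flat top at 30 mm; both long side faces (x = -20 and +20 mm) are flat. Two steel spring pins stand up from its top, at y = -20 mm (a) and y = +20 mm (b). Origin centre of underside.
- pin1a (a joint): how far spring pin a of link1 has been driven, m: 0 = top 20 mm proud of the joint's top, 0.020 = flush. It starts 14 to 20 mm proud, resists with about 9 N (plus 2 N for each 0.1 m/s) and stays where it is driven
- pin1a_top (a point): centre of the top of spring pin a of link1 (vertical steel pin, 8 mm diameter; its top is 30 mm above the bench when flush)
- pin1b (a joint): how far spring pin b of link1 has been driven, m: 0 = top 20 mm proud of the joint's top, 0.020 = flush. It starts 14 to 20 mm proud, resists with about 9 N (plus 2 N for each 0.1 m/s) and stays where it is driven
- pin1b_top (a point): centre of the top of spring pin b of link1 (vertical steel pin, 8 mm diameter; its top is 30 mm above the bench when flush)
- pin2a (a joint): how far spring pin a of link2 has been driven, m: 0 = top 20 mm proud of the joint's top, 0.020 = flush. It starts 14 to 20 mm proud, resists with about 9 N (plus 2 N for each 0.1 m/s) and stays where it is driven
- pin2a_top (a point): centre of the top of spring pin a of link2 (vertical steel pin, 8 mm diameter; its top is 30 mm above the bench when flush)
- pin2b (a joint): how far spring pin b of link2 has been driven, m: 0 = top 20 mm proud of the joint's top, 0.020 = flush. It starts 14 to 20 mm proud, resists with about 9 N (plus 2 N for each 0.1 m/s) and stays where it is driven
- pin2b_top (a point): centre of the top of spring pin b of link2 (vertical steel pin, 8 mm diameter; its top is 30 mm above the bench when flush)
- pin3a (a joint): how far spring pin a of link3 has been driven, m: 0 = top 20 mm proud of the joint's top, 0.020 = flush. It starts 14 to 20 mm proud, resists with about 9 N (plus 2 N for each 0.1 m/s) and stays where it is driven
- pin3a_top (a point): centre of the top of spring pin a of link3 (vertical steel pin, 8 mm diameter; its top is 30 mm above the bench when flush)
- pin3b (a joint): how far spring pin b of link3 has been driven, m: 0 = top 20 mm proud of the joint's top, 0.020 = flush. It starts 14 to 20 mm proud, resists with about 9 N (plus 2 N for each 0.1 m/s) and stays where it is driven
- pin3b_top (a point): centre of the top of spring pin b of link3 (vertical steel pin, 8 mm diameter; its top is 30 mm above the bench when flush)
- bottle: white spray-fluid bottle, 54 mm diameter, 150 mm tall, bystander; origin centre of underside
- calipers: steel calipers with a black slide, 210 mm long along y, lying flat, bystander; origin under the middle of the beam
- cutters: flush cutters, 140 mm long, lying flat, bystander; origin on the bench by the pivot

How it is judged:
By the outcome, as a careful person would: the job done as asked, in the order asked, and still so for the second after the job is handed in, with the robot touching nothing.
Of link1, link2, link3 only 2 to 3 are there at a start; the rules pass over those that are not, and their reading is None.
At some moment in a run one of link1, link2, link3 may be knocked a few centimetres aside while the robot is not near it.
It also fails if it takes over 210 s, if anything falls off the work surface, if the arm or the gripper's body presses on something with over 40 N, if the wrist force passes 120 N, or if a joint passes its speed limit or range.

ROBOT

A 6-joint arm with a two-finger parallel gripper is mounted at the origin on the work surface. World frame = base frame: x ahead of the robot, y to its left, z up, the work surface at z = 0. Lengths are in mm, angles in rad, forces in N, time in s.
With the tool pointing down it reaches from about 250 to 725 mm from the base axis. Payload 9.7 kg.
Tool frame: the origin (TCP) lies at the very end of the fingers, on their centre line; the grasp point (between the pads) lies 19 mm behind it; z points along the fingers, y is the line along which they close (so a half turn about z gives the same grasp; the last joint's range is limited). The gripper opens to 85 mm and grips with 20 to 120 N. Pads are 22 mm wide; open, the fingers measure 114 mm over their backs; the gripper's body (76 mm by 85 mm) begins 54 mm behind the grasp point. The pads swing forward as they close: fully open they stand 13 mm farther back than shut.
Start: joints at [1.261, 0.087, 0.176, 1.66, 0, 1.571], TCP at [167.675, 523.815, 231.284] pointing down, gripper open.
Joint ranges: [-3.13, 3.13], [-0.85, 1.81], [-1.15, 1.24], [-2.2, 2.28], [-1.44, 1.52], [-3.14, 3.14]. Speed limits (rad/s): [2.22, 2.22, 2.57, 3.14, 3.14, 3.14].

INTERFACE

Orientations are given as a rotation vector (axis times angle).
In Python, from workcell import * gives the robot as it stands. The module is installed in compiled form; this text tells all that it offers.
- The arm moves only by the tool drive_tool, never from a script. Its argument "plan" is a list that holds one entry, the list of rows, each a list of 5 numbers: the shift along the tool's x, y, z in m, then the turn about the tool's z in rad, then the finger opening in m, from 0 to 0.0854. A call has 1 to 5 rows; each row is the pose to reach, as a shift and turn from the pose commanded when the call began, along the tool's axes at that moment; what a row does not reach only later rows make up. A row lasts 1/8 s, in which the tool goes at most 62.5 mm and 10.7 degrees, less where a joint would pass 70% of its speed; a pose out of reach is approached as far as the arm can. A call with a gripper value outside its range is refused whole. The fingers move at their own pace and stop on an object; the grip force is fixed at half the most. Time passes only in rows, so rows that repeat a pose let the fingers close. It gives the time, the measured TCP pose, the force, the opening and the grip force at its end, in the units of the state.
- observe(): the state, without advancing time (a new reading comes with each control period).
- snapshot(name): name is "scene" or "top" or "wrist"; returns a dict with "frame" (420x560x3 uint8, red, green, blue), "fovy" (degrees; the focal length in pixels is half the picture's height over the tangent of half this angle, whatever the lens; pixels are square), "cx", "cy" (the principal point, pixels), "extrinsics" (4x4, takes a point from camera to world coordinates); the wrist camera has in their place "tool_from_camera" (4x4, takes a point from camera to tool coordinates, whose origin is the TCP and whose axes are the flange's). Camera axes: x right, y down, z forward; pixel columns grow to the right and rows downward; lengths in mm; the calibration is good to about 2 mm. A picture is of the moment at which its call begins: read the wrist's pose just before it. There is no depth.
- finish_job(): hands the job in; it is judged then, once.
Trained networks look in a picture, given as the dict that the camera call returned (one of the last four; its "shot" number tells which), for a name from the list of things; names that differ only in an ending like _2 or _b are one class to them, and where a whole thing is asked for, a point or a joint stands for the part that bears it (a point fixed in the world has none). Each returns a list of dicts, best first, with "confidence" (0 to 1); they miss things now and then, are a little off and sometimes report something else, mostly with a low value. They report only what shows in the picture. A call takes as long as a camera call.
- trace(name, picture): "mask" (420x560 bool, what is visible of it) and "bbox" ([centre column, centre row, width, height] in pixels, round what is visible of it).
The state is a dict: "t": time; "joint_positions": joint angles; "joint_velocities": joint speeds; "tau": joint torques, N m; "tool_pos": TCP position; "ee_rot": TCP orientation; "contact_force": force on the tool from outside, world axes, zero at the start; "wrist_torque": the same for the moment, N m; "grip_width": finger opening in mm; "finger_force": force on a finger pad.
Only numpy, scipy, OpenCV 4.12 (cv2) and the standard library are available. Lean on these libraries where they do the work, as an engineer would, in place of code of your own. Each camera call takes 0.05 s, during which the arm holds its last target. There are 200 camera calls.

## Working session

There is one attempt and no reset: what is moved stays moved. The work goes in short steps, Python scripts to look and compute and a tool call to move; the robot and the scene stay as the last step left them, time stands still between calls to the robot, and variables do not carry over. Pictures are saved under pics/ and viewed, at most 17 in all, crops included, and the job is handed in when it is done.

Besides the shell and the picture viewer there is one more tool, called after ">>>" by a JSON object that holds its "name" and its "arguments". drive_tool: Moves the arm, as the interface text tells. Its arguments: {"type":"object","properties":{"plan":{"type":"array","items":{"type":"array","items":{"type":"array","items":{"type":"number"}}}}},"required":["plan"]}

```bash
mkdir -p pics; cat > h.py <<'E'
from workcell import *
import numpy as np, cv2
from scipy.spatial.transform import Rotation as R
def snap(n,f=None):
    s=observe(); p=snapshot(n)
    if n=="wrist":
        T=np.eye(4);T[:3,:3]=R.from_rotvec(s["ee_rot"]).as_matrix();T[:3,3]=s["tool_pos"]
        p["E"]=T@np.array(p["tool_from_camera"])
    else: p["E"]=np.array(p["extrinsics"])
    if f: cv2.imwrite("pics/"+f,np.ascontiguousarray(p["frame"][:,:,::-1]))
    return p
def foc(p): return p["frame"].shape[0]/2/np.tan(np.radians(p["fovy"])/2)
def world(p,uv,z):
    uv=np.atleast_2d(np.array(uv,float)); f=foc(p)
    d=np.c_[(uv[:,0]-p["cx"])/f,(uv[:,1]-p["cy"])/f,np.ones(len(uv))]@p["E"][:3,:3].T
    o=p["E"][:3,3]; k=(z-o[2])/d[:,2]
    return o+d*k[:,None]
def pix(p,X):
    X=np.atleast_2d(np.array(X,float)); c=(X-p["E"][:3,3])@p["E"][:3,:3]
    return c[:,:2]/c[:,2:]*foc(p)+[p["cx"],p["cy"]]
def rect(p,m,z):
    "min-area rectangle of a mask projected to height z"
    c=max(cv2.findContours(m.astype(np.uint8),0,1)[0],key=cv2.contourArea)[:,0,:]
    w=world(p,c,z)[:,:2].astype(np.float32)
    return cv2.minAreaRect(w)
E
python3 - <<'E'
from h import *
s=observe(); print(s)
t=snap("top","top0.png"); sc=snap("scene","scene0.png")
for n,z in [("scrap_box",55),("stand",4),("mallet",72),("housing",46),("link1",30),("bottle",0),("calipers",5),("cutters",5)]:
    for p,q in((t,"top"),):
        for d in trace(n,p)[:4]:
            r=rect(p,d["mask"],z); print(n,q,round(d["confidence"],2),np.round(d["bbox"]),np.round(r[0]),np.round(r[1]),round(r[2],1))
print(t["E"],foc(t))
E
```

```text
{'t': 0.0, 'joint_positions': array([1.26097759e+00, 8.74278734e-02, 1.75129632e-01, 1.65976112e+00,
       7.99090014e-06, 1.57079103e+00]), 'joint_velocities': array([-0.00019499, -0.00020565,  0.00218666, -0.00044626, -0.0024986 ,
        0.0005703 ]), 'tau': array([ 1.58037551e-04, -5.20389855e+01,  4.64798212e+01,  1.63282512e-02,
       -4.88091155e-05,  1.19712411e-05]), 'tool_pos': array([167.61914381, 523.60842416, 230.5984425 ]), 'ee_rot': array([-4.84678473e-01, -3.10377405e+00,  1.95815597e-03]), 'contact_force': array([0.59532842, 0.38271579, 0.16431854]), 'wrist_torque': array([ 0.00479731,  0.04409309, -0.00512322]), 'finger_force': 0.0, 'grip_width': 85.34151086032242}
scrap_box top 0.57 [418. 242.  83.  83.] [ 512. -365.] [193. 182.] 82.9
scrap_box top 0.29 [217. 273.  40.  26.] [425. 139.] [ 41. 101.] 21.4
stand top 0.75 [134. 265.  35.  83.] [434. 367.] [215.  61.] 16.3
mallet top 0.85 [127. 270.  24.  76.] [432. 360.] [190.  60.] 17.2
housing top 0.64 [306. 215.  25.  25.] [577. -78.] [55. 59.] 46.3
housing top 0.28 [123. 271.  24.  71.] [426. 383.] [186.  57.] 5.2
link1 top 0.72 [328. 271.  37.  30.] [ 434. -138.] [103.  42.] 73.7
link1 top 0.64 [271. 268.  32.  17.] [435.   7.] [42. 98.] 5.1
bottle top 0.86 [151. 166.  33.  25.] [700. 341.] [96. 58.] 61.8
calipers top 0.79 [274. 154.  76.  24.] [756.   3.] [214.  64.] 81.8
cutters top 0.97 [393. 183.  54.  22.] [ 680. -322.] [140.  48.] 88.3
[[ 2.59321021e-02 -9.94496481e-01  1.01509980e-01  4.70906761e+02]
 [-9.99608034e-01 -2.47249609e-02  1.31322161e-02 -1.88925041e+01]
 [-1.05501124e-02 -1.01810737e-01 -9.94747842e-01  1.21630938e+03]
 [ 0.00000000e+00  0.00000000e+00  0.00000000e+00  1.00000000e+00]] 453.294606313212
```

View pics/top0.png

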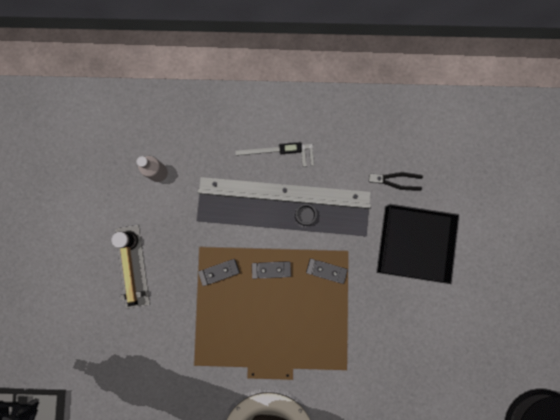

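View pics/scene0.png

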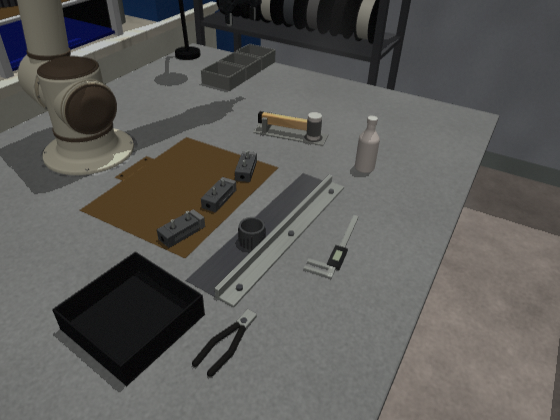

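The top view shows three joints on the brown mat at px (219,272), (271,270) and (327,271). The housing is at (306,215) in front of the fence, the mallet at (127,265) has its handle towards the robot, and the scrap box is at (418,242). I'll move to an overview pose for the wrist camera.

>>> {"name": "drive_tool", "arguments": {"plan": [[[-0.2,-0.211,-0.085,-0.31,0.085],[-0.2,-0.211,-0.085,-0.31,0.085],[-0.2,-0.211,-0.085,-0.31,0.085],[-0.2,-0.211,-0.085,-0.31,0.085],[-0.2,-0.211,-0.085,-0.31,0.085]]]}}

```text
t: 1.12
tool_pos: [294.2, 260.0, 317.3]
ee_rot: [-0.0, 3.14, 0.001]
contact_force: [0.0, -0.1, 0.2]
grip_width: 84.6
finger_force: 0.0
```

>>> {"name": "drive_tool", "arguments": {"plan": [[[-0.126,-0.262,-0.085,0,0.085],[-0.126,-0.262,-0.085,0,0.085],[-0.126,-0.262,-0.085,0,0.085],[-0.126,-0.262,-0.085,0,0.085],[-0.126,-0.262,-0.085,0,0.085]]]}}

```text
t: 1.75
tool_pos: [420.3, -2.3, 402.1]
ee_rot: [0.001, 3.141, -0.0]
contact_force: [1.9, 0.6, 0.3]
grip_width: 84.8
finger_force: 0.0
```

```bash
cat >> h.py <<'E'
def pose():
    s=observe(); M=R.from_rotvec(s["ee_rot"]).as_matrix()
    return s["tool_pos"],M,np.arctan2(M[1,0],M[0,0])
def go(x,y,z,ang=None):
    "shift in tool axes (m) + turn to reach world mm pose; ang=world angle (deg) of tool x"
    p,M,a=pose(); d=M.T@(np.array([x,y,z])-p)
    t=0 if ang is None else -((np.radians(ang)-a+np.pi)%(2*np.pi)-np.pi)
    print("shift",np.round(d/1000,4),"turn",round(t,4))
E
python3 - <<'E'
from h import *
s=observe();print(s["t"],s["joint_positions"],pose())
w=snap("wrist","w1.png"); print(w["E"],foc(w))
for n,z in [("housing",46),("link1",30),("mallet",72)]:
    for d in trace(n,w)[:3]:
        r=rect(w,d["mask"],z); print(n,round(d["confidence"],2),np.round(d["bbox"]),np.round(r[0]),np.round(r[1]),round(r[2],1))
E
```

```text
1.75 [-5.46500490e-03 -8.24452856e-02  3.55521879e-01  2.00776884e+00
 -9.24709398e-06 -4.65896424e-03] (array([420.34808869,  -2.2998627 , 402.08874476]), array([[-9.99999181e-01,  8.06052072e-04,  9.94588374e-04],
       [ 8.06037867e-04,  9.99999675e-01, -1.46827165e-05],
       [-9.94599886e-04, -1.38810286e-05, -9.99999505e-01]]), np.float64(3.14078661523659))
[[ 4.89508124e-04  9.49757688e-01  3.12985773e-01  3.39709270e+02]
 [ 9.99999681e-01 -2.67157451e-04 -7.53303008e-04 -2.24840595e+00]
 [-6.31838842e-04  3.12986042e-01 -9.49757515e-01  5.44694181e+02]
 [ 0.00000000e+00  0.00000000e+00  0.00000000e+00  1.00000000e+00]] 355.1969541206843
housing 0.57 [232. 252.  38.  47.] [571. -80.] [56. 75.] 68.6
link1 0.92 [284. 162.  70.  32.] [432.   3.] [ 44. 100.] 4.0
link1 0.76 [377. 154.  71.  50.] [422. 138.] [ 47. 102.] 20.6
link1 0.69 [187. 161.  73.  45.] [ 433. -138.] [103.  47.] 74.4
mallet 0.73 [536. 159.  48. 136.] [432. 342.] [198.  61.] 13.8
mallet 0.43 [267. 259. 282.  80.] [570. -24.] [410. 107.] 86.4
mallet 0.19 [ 90. 301.  76.  25.] [ 639. -290.] [121.  46.] 90.0
```

View pics/w1.png

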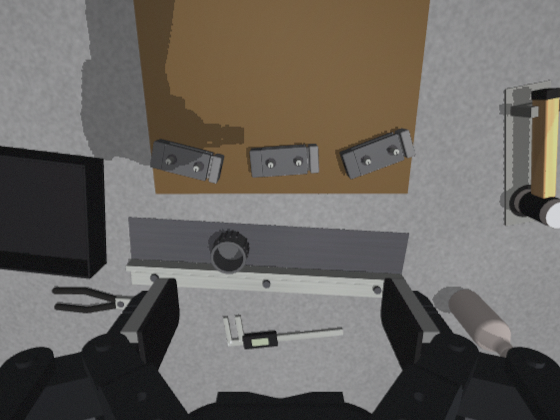

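The wrist view (row down is +x, column right is +y) shows the three joints, the strip from (129,219) to (408,234), the housing at (230,252) and the fence below it. Next I'll fit the fence line and get the housing, box and mallet positions.

```bash
python3 - <<'E'
from h import *
w=snap("wrist"); g=cv2.GaussianBlur(cv2.cvtColor(w["frame"],cv2.COLOR_RGB2GRAY),(5,3),0).astype(float)
G=np.gradient(g,axis=0)
def fit(c0,r0,c1,r1,sgn,z,skip=None):
    P=[]
    for c in range(c0,c1,3):
        if skip and skip[0]<c<skip[1]: continue
        r=int(r0+(r1-r0)*(c-c0)/(c1-c0)); col=sgn*G[r-7:r+8,c]; k=col.argmax(); 
        if 0<k<14:
            a,b,d=col[k-1:k+2]; k+=0.5*(a-d)/(a-2*b+d)
        P.append((c,r-7+k))
    X=world(w,P,z)[:,:2]
    for _ in range(4):
        m=np.polyfit(X[:,1],X[:,0],1); e=X[:,0]-np.polyval(m,X[:,1]); X=X[abs(e)<max(1,2*e.std())]
    print(len(X),m,"deg",np.degrees(np.arctan(m[0])),e.std(),"y-range",X[:,1].min(),X[:,1].max())
fit(140,219,400,233,-1,0)
fit(140,264,400,276,1,26,(200,260))
print("strip ends",world(w,[[129,219],[408,234]],0)[:,:2])
for c in (150,330,390): print(c,g[255:300,c].astype(int))
E
```

```text
87 [6.16086536e-02 5.43479482e+02] deg 3.5254598943898756 0.24987382880172812 y-range -227.8205402632549 193.19792876159784
63 [6.17412878e-02 6.18569421e+02] deg 3.5330304787843465 0.24183130515807463 y-range -227.39734780759295 167.84898077190152
strip ends [[ 531.15630639 -245.88269695]
 [ 558.18647325  209.93424149]]
150 [ 86  85  85  86  84  77  70  70  71  71  71  73  93 135 168 175 175 177
 172 153 127 107  98  96  98 105 122 146 165 168 158 137 115  98  87  80
  77  76  77  77  77  77  77  77  77]
330 [ 88  88  87  86  86  86  87  87  87  87  86  86  86  86  85  79  72  71
  71  71  71  82 117 155 173 177 176 173 172 175 179 180 180 180 180 180
 180 180 180 177 166 154 150 149 147]
390 [84 85 85 85 85 85 84 83 84 85 85 84 84 84 83 84 85 84 78 72 71 70 62 46
 32 25 23 22 22 21 20 21 20 19 19 20 20 22 22 21 20 20 21 21 21]
```

```bash
python3 - <<'E'
from h import *
w=snap("wrist"); h=trace("housing",w)[0]
c=max(cv2.findContours(h["mask"].astype(np.uint8),0,1)[0],key=cv2.contourArea)[:,0,:]
print("row range",c[:,1].min(),c[:,1].max(),"col",c[:,0].min(),c[:,0].max())
# project model circle rims for candidate centres and score IoU
best=[]
for x in range(570,595,1):
    for y in range(-92,-66,1):
        t=np.linspace(0,2*np.pi,40); X=[[x+28*np.cos(a),y+28*np.sin(a),z] for a in t for z in(0,46)]
        hu=cv2.convexHull(pix(w,X).astype(np.float32)).astype(np.int32); m=np.zeros((420,560),np.uint8); cv2.fillConvexPoly(m,hu,1)
        best.append(((m&h["mask"]).sum()/((m|h["mask"]).sum()),x,y))
print(sorted(best)[-4:])
go(585.5,-80,130,176.5)
t=snap("top"); b=trace("scrap_box",t)[0]; 
for z in(0,55): print(rect(t,b["mask"],z))
E
```

```text
row range 231 275 col 208 247
[(np.float64(0.9414285714285714), 580, -81), (np.float64(0.9442857142857143), 582, -82), (np.float64(0.9477451682176091), 581, -81), (np.float64(0.952108649035025), 581, -82)]
shift [-0.166  -0.0812  0.2712] turn 0.0627
((513.4220581054688, -382.8475341796875), (204.5361328125, 188.6725311279297), 82.32797241210938)
((511.49957275390625, -366.3900146484375), (195.2872772216797, 180.1410369873047), 82.32799530029297)
```

>>> {"name": "drive_tool", "arguments": {"plan": [[[-0.1645,-0.083,0.24,0.063,0.085],[-0.1645,-0.083,0.24,0.063,0.085],[-0.1645,-0.083,0.24,0.063,0.085],[-0.1645,-0.083,0.24,0.063,0.085],[-0.1645,-0.083,0.24,0.063,0.085]]]}}

```text
t: 2.82
tool_pos: [584.9, -82.4, 159.1]
ee_rot: [-0.096, -3.139, -0.0]
contact_force: [-0.5, 0.8, 0.4]
grip_width: 85.4
finger_force: 0.0
```

>>> {"name": "drive_tool", "arguments": {"plan": [[[0,0,0.05,0,0.085],[0,0,0.1,0,0.085],[0,0,0.149,0,0.085],[0,0,0.149,0,0.085],[0,0,0.149,0,0.03]]]}}

```text
t: 3.45
tool_pos: [585.3, -82.6, 14.4]
ee_rot: [0.097, 3.138, -0.0]
contact_force: [-0.3, 0.3, 0.6]
grip_width: 69.6
finger_force: 0.0
```

>>> {"name": "drive_tool", "arguments": {"plan": [[[0,0,0,0,0.03],[0,0,0,0,0.03],[0,0,0,0,0.03],[0,0,0,0,0.03]]]}}

```text
t: 3.95
tool_pos: [586.3, -83.1, 15.6]
ee_rot: [0.098, 3.135, -0.0]
contact_force: [-1.3, 1.5, 6.9]
grip_width: 53.5
finger_force: 63.9
```

```bash
python3 - <<'E'
from h import *
s=observe();print(s["tool_pos"],s["grip_width"],s["finger_force"]); go(513,-370,140,176.5); go(513,-370,50)
E
```

```text
[586.26774592 -83.10778143  15.57086801] 53.54850648703279 63.90913945142529
shift [ 0.0546 -0.2909 -0.1247] turn -0.0015
shift [ 0.055  -0.2909 -0.0347] turn 0
```

>>> {"name": "drive_tool", "arguments": {"plan": [[[0,0,-0.055,0,0.03],[0,0,-0.11,0,0.03],[0.02,-0.06,-0.125,0,0.03],[0.04,-0.12,-0.125,0,0.03],[0.05,-0.18,-0.125,0,0.03]]]}}

```text
t: 4.58
tool_pos: [523.3, -259.8, 139.9]
ee_rot: [0.097, 3.137, -0.002]
contact_force: [0.9, -0.8, -1.0]
grip_width: 54.1
finger_force: 63.4
```

>>> {"name": "drive_tool", "arguments": {"plan": [[[0.0025,-0.06,0,0,0.03],[0.005,-0.109,0,0,0.03],[0.005,-0.109,0.05,0,0.03],[0.005,-0.109,0.1,0,0.03],[0.005,-0.109,0.116,0,0.03]]]}}

```text
t: 5.2
tool_pos: [510.6, -366.0, 19.5]
ee_rot: [-0.099, -3.137, -0.003]
contact_force: [-4.6, 2.0, 28.7]
grip_width: 53.0
finger_force: 67.2
```

>>> {"name": "drive_tool", "arguments": {"plan": [[[0,0,0,0,0.03],[0,0,0,0,0.085],[0,0,0,0,0.085],[0,0,0,0,0.085],[0,0,-0.03,0,0.085]]]}}

```text
t: 5.82
tool_pos: [510.6, -365.7, 49.6]
ee_rot: [-0.098, -3.137, -0.004]
contact_force: [0.1, -0.2, -0.2]
grip_width: 85.0
finger_force: 0.0
```

```bash
python3 - <<'E'
from h import *
s=observe();print(s["t"],s["tool_pos"],s["grip_width"],s["finger_force"])
go(440,0,220,175)
t=snap("top","t2.png")
for d in trace("housing",t)[:2]: print(d["confidence"],d["bbox"])
E
```

```text
5.825 [ 510.57778034 -365.73378675   49.57485738] 85.01322560748793 0.0
shift [ 0.0939  0.361  -0.1693] turn 0.0245
0.62 [410.6, 253.6, 20.9, 13.1]
```

View pics/t2.png

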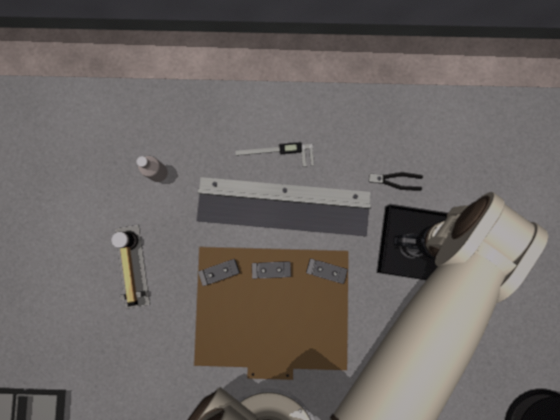

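The scrap box now has the housing in it at about (411,250), and the fingers are open. Next I'll go up to the overview pose and fit the joints' poses.

>>> {"name": "drive_tool", "arguments": {"plan": [[[0,0.0,-0.06,0,0.085],[0.015,0.06,-0.1,0,0.085],[0.03,0.11,-0.14,0,0.085],[0.045,0.16,-0.18,0,0.085],[0.06,0.21,-0.22,0,0.085]]]}}

```text
t: 6.55
tool_pos: [468.2, -168.0, 259.7]
ee_rot: [0.099, 3.139, -0.0]
contact_force: [0.9, 0.6, 0.2]
grip_width: 85.3
finger_force: 0.0
```

>>> {"name": "drive_tool", "arguments": {"plan": [[[0.03,0.05,-0.03,0,0.05],[0.04,0.1,-0.06,0,0.05],[0.05,0.15,-0.09,0,0.05],[0.05,0.15,-0.12,0,0.05],[0.05,0.15,-0.12,0,0.05]]]}}

```text
t: 7.18
tool_pos: [428.7, -16.0, 380.4]
ee_rot: [0.096, 3.136, -0.0]
contact_force: [0.4, -0.4, -0.6]
grip_width: 49.8
finger_force: 0.0
```

```bash
cat >> h.py <<'E'
from scipy.optimize import minimize
def hull_iou(p,m,v,box=(40,100,30)):
    x,y,a=v; c,s=np.cos(a),np.sin(a)
    X=[[x+c*i*box[0]/2-s*j*box[1]/2,y+s*i*box[0]/2+c*j*box[1]/2,z] for i in(-1,1) for j in(-1,1) for z in(0,box[2])]
    q=cv2.convexHull(pix(p,X).astype(np.float32)); k=np.zeros(m.shape,np.uint8)
    cv2.fillConvexPoly(k,np.round(q*16).astype(np.int32),1,shift=4)
    return (k&m).sum()/(k|m).sum()
def links(p,verbose=True):
    out=[]
    for d in trace("link1",p):
        if d["confidence"]<.35: continue
        m=cv2.morphologyEx(d["mask"].astype(np.uint8),cv2.MORPH_OPEN,np.ones((9,9)))
        if not m.any(): continue
        r=rect(p,m,20); a=np.radians(r[2]); a=a+np.pi/2 if r[1][0]>r[1][1] else a
        a=(a+np.pi/2)%np.pi-np.pi/2
        f=lambda u:-hull_iou(p,m,u*[1,1,.02])
        b=minimize(f,[r[0][0],r[0][1],a/.02],method="Nelder-Mead",options=dict(initial_simplex=np.array([r[0][0],r[0][1],a/.02])+np.vstack([[0,0,0],8*np.eye(3)])))
        v=b.x*[1,1,.02]; out.append(v)
        if verbose: print("link",round(d["confidence"],2),np.round(v[:2],1),"yaw",round(np.degrees(v[2]),1),"iou",round(-b.fun,3))
    return out
E
python3 - <<'E'
from h import *
s=observe();print(s["t"],s["tool_pos"]); w=snap("wrist"); links(w); t=snap("top");links(t)
E
```

```text
7.175 [428.71822374 -15.96314033 380.36604295]
link 0.88 [434.3   3.7] yaw 5.3 iou 0.893
link 0.84 [424.1 140.3] yaw 21.4 iou 0.947
link 0.81 [ 434.5 -140.6] yaw -13.8 iou 0.949
```

```bash
python3 - <<'E'
from h import *
go(392.7,-130.3,110,166.2)
E
```

```text
shift [ 0.0279 -0.1154  0.2675] turn 0.1772
```

>>> {"name": "drive_tool", "arguments": {"plan": [[[0.028,-0.115,0.26,0.177,0.05],[0.028,-0.115,0.26,0.177,0.05],[0.028,-0.115,0.26,0.177,0.05],[0.028,-0.115,0.26,0.177,0.05],[0.028,-0.115,0.26,0.177,0.05]]]}}

```text
t: 8.0
tool_pos: [390.8, -130.4, 114.5]
ee_rot: [-0.378, -3.115, -0.001]
contact_force: [-0.7, -1.1, 1.1]
grip_width: 50.2
finger_force: 0.0
```

>>> {"name": "drive_tool", "arguments": {"plan": [[[0,0,0.05,0,0.05],[0,0,0.1,0,0.05],[0,0,0.109,0,0.05],[0,0,0.109,0,0.05]]]}}

```text
t: 8.5
tool_pos: [392.9, -129.7, 10.0]
ee_rot: [-0.376, -3.118, -0.0]
contact_force: [1.1, -0.1, 0.7]
grip_width: 49.6
finger_force: 0.0
```

```bash
python3 - <<'E'
from h import *
s=observe();print(s["t"],s["tool_pos"],s["contact_force"]);go(558.5,-145,8,176.5)
E
```

```text
8.5 [ 392.90802826 -129.7362042     9.97404748] [ 1.0601107  -0.07989185  0.68750909]
shift [-0.1645  0.0246  0.0019] turn -0.1792
```

>>> {"name": "drive_tool", "arguments": {"plan": [[[-0.025,0.004,0,-0.03,0.05],[-0.05,0.008,0,-0.07,0.05],[-0.075,0.011,0,-0.11,0.05],[-0.1,0.015,0,-0.15,0.05],[-0.125,0.019,0,-0.179,0.05]]]}}

```text
t: 9.12
tool_pos: [521.0, -141.3, 11.9]
ee_rot: [0.094, 3.138, -0.001]
contact_force: [-1.5, 0.3, 0.0]
grip_width: 50.1
finger_force: 0.6
```

>>> {"name": "drive_tool", "arguments": {"plan": [[[-0.014,0,0,0,0.05],[-0.026,0,0,0,0.05],[-0.034,0,0,0,0.05],[-0.039,0,0,0,0.05],[-0.039,0,0,0,0.05]]]}}

```text
t: 9.75
tool_pos: [558.3, -143.2, 9.6]
ee_rot: [0.096, 3.14, 0.0]
contact_force: [-0.1, -0.0, -1.8]
grip_width: 49.9
finger_force: 0.0
```

```bash
python3 - <<'E'
from h import *
s=observe();print(s["t"],s["tool_pos"],s["contact_force"]);go(558.5,-145,8,176.5)
E
```

```text
9.75 [ 558.26644873 -143.20859273    9.57139184] [-0.10842049 -0.01802225 -1.750123  ]
shift [-0.0003 -0.0018  0.0016] turn 0.0003
```

>>> {"name": "drive_tool", "arguments": {"plan": [[[-0.002,0,0,0,0.05],[-0.003,0,0,0,0.05],[-0.004,0,0,0,0.05],[-0.005,0,0,0,0.05]]]}}

```text
t: 10.25
tool_pos: [559.5, -143.2, 9.4]
ee_rot: [-0.096, -3.133, -0.0]
contact_force: [-21.6, 0.9, 14.0]
grip_width: 50.0
finger_force: 11.2
```

>>> {"name": "drive_tool", "arguments": {"plan": [[[0.03,0,-0.01,0,0.05],[0.05,0,-0.06,0,0.05],[0.08,0.03,-0.1,0,0.05],[0.12,0.07,-0.1,0,0.05],[0.15,0.11,-0.1,-0.1,0.05]]]}}

```text
t: 10.88
tool_pos: [419.0, -23.8, 110.2]
ee_rot: [-0.063, 3.139, 0.0]
contact_force: [-0.2, 0.8, 0.4]
grip_width: 49.9
finger_force: 0.0
```

```bash
python3 - <<'E'
from h import *
t=snap("top"); ls=links(t); w=snap("wrist");links(w)
go(391.5,-.3,60,185.3)
E
```

```text
link 0.94 [ 590.  -146.4] yaw -0.2 iou 0.878
link 0.65 [425.  145.4] yaw 16.8 iou 0.765
link 0.88 [423.5 142.5] yaw 19.3 iou 0.966
link 0.58 [ 653.7 -152.5] yaw 51.0 iou 0.638
link 0.57 [434.    3.8] yaw 2.6 iou 0.942
shift [0.0277 0.025  0.05  ] turn -0.0521
```

>>> {"name": "drive_tool", "arguments": {"plan": [[[0.0277,0.025,0,-0.04,0.05],[0.0277,0.025,0.04,-0.04,0.05],[0.0277,0.025,0.08,-0.04,0.05],[0.0277,0.025,0.101,-0.04,0.05],[0.0277,0.025,0.101,-0.04,0.05]]]}}

```text
t: 11.7
tool_pos: [390.6, -1.3, 7.2]
ee_rot: [0.122, -3.136, -0.0]
contact_force: [-0.3, -0.3, 0.1]
grip_width: 50.1
finger_force: 0.0
```

```bash
python3 - <<'E'
from h import *
s=observe();print(s["t"],s["tool_pos"],s["contact_force"]);go(564,-8,10,176.5)
E
```

```text
11.7 [390.61580551  -1.30902507   7.24518779] [-0.29838249 -0.29762898  0.14417822]
shift [-0.1723 -0.0201 -0.0032] turn 0.1387
```

>>> {"name": "drive_tool", "arguments": {"plan": [[[-0.025,-0.003,-0.001,0.02,0.05],[-0.05,-0.006,-0.002,0.05,0.05],[-0.075,-0.009,-0.002,0.08,0.05],[-0.1,-0.012,-0.003,0.11,0.05],[-0.127,-0.015,-0.003,0.139,0.05]]]}}

```text
t: 12.32
tool_pos: [520.8, -6.2, 12.7]
ee_rot: [0.097, 3.139, -0.0]
contact_force: [-0.5, 0.7, -0.3]
grip_width: 49.9
finger_force: 0.5
```

>>> {"name": "drive_tool", "arguments": {"plan": [[[-0.014,0,0,0,0.05],[-0.026,0,0,0,0.05],[-0.036,0,0,0,0.05],[-0.043,0,0,0,0.05],[-0.045,0,0,0,0.05]]]}}

```text
t: 12.95
tool_pos: [564.1, -8.3, 11.6]
ee_rot: [-0.094, -3.14, 0.0]
contact_force: [-2.4, 0.3, 2.2]
grip_width: 50.3
finger_force: 1.3
```

```bash
python3 - <<'E'
from h import *
s=observe();p=s["tool_pos"];print(s["t"],p,s["contact_force"]);go(564,-8,10,176.5); print("gap",(618.5+.0617*p[1]-p[0])*.998)
E
```

```text
12.95 [564.1096557   -8.31296821  11.59930103] [-2.39297628  0.26250444  2.22625562]
shift [0.0001 0.0003 0.0016] turn 0.0014
gap 53.76967929470563
```

>>> {"name": "drive_tool", "arguments": {"plan": [[[-0.0015,0,0,0,0.05],[-0.003,0,0,0,0.05],[-0.0045,0,0,0,0.05],[-0.006,0,0,0,0.05],[-0.0065,0,0,0,0.05]]]}}

```text
t: 13.58
tool_pos: [567.9, -8.4, 11.5]
ee_rot: [-0.094, -3.135, -0.0]
contact_force: [-18.1, 2.1, 13.2]
grip_width: 50.0
finger_force: 9.1
```

```bash
python3 - <<'E'
from h import *
s=observe();p=s["tool_pos"];print(p,s["contact_force"]); print("gap",(618.5+.0617*p[1]-p[0])*.998)
E
```

```text
[567.85610684  -8.43067608  11.49410172] [-18.12272224   2.11419909  13.1767565 ]
gap 50.02347300197469
```

>>> {"name": "drive_tool", "arguments": {"plan": [[[0.03,0,-0.01,0,0.05],[0.06,0.01,-0.06,0,0.05],[0.1,0.04,-0.1,-0.1,0.05],[0.15,0.08,-0.1,-0.25,0.05],[0.193,0.11,-0.1,-0.41,0.05]]]}}

```text
t: 14.2
tool_pos: [383.6, 113.7, 112.3]
ee_rot: [-0.554, 3.09, 0.001]
contact_force: [-0.2, 0.9, 0.1]
grip_width: 49.8
finger_force: 0.0
```

```bash
python3 - <<'E'
from h import *
w=snap("wrist");links(w)
print(pose()[0]); go(382.6,125.6,10,200.5)
E
```

```text
link 0.79 [424.6 140.9] yaw 20.3 iou 0.855
link 0.61 [618.6 -67.1] yaw 57.9 iou 0.793
[381.88491323 114.78042366 112.12696829]
shift [-0.0043  0.0098  0.1021] turn 0.0003
```

>>> {"name": "drive_tool", "arguments": {"plan": [[[-0.002,0.01,0.01,0,0.05],[-0.002,0.01,0.06,0,0.05],[-0.002,0.01,0.1,0,0.05],[-0.002,0.01,0.102,0,0.05]]]}}

```text
t: 14.8
tool_pos: [381.3, 121.9, 6.6]
ee_rot: [0.543, -3.089, 0.001]
contact_force: [-0.1, -0.0, 0.2]
grip_width: 50.0
finger_force: 0.0
```

```bash
python3 - <<'E'
from h import *
p=pose()[0];print(p); y=124;go(618.5+.0617*y-54.1,y,10,176.5)
E
```

```text
[381.29664958 121.85121832   6.57968275]
shift [-0.18   -0.0631 -0.0044] turn 0.4093
```

>>> {"name": "drive_tool", "arguments": {"plan": [[[-0.025,-0.007,-0.001,0.04,0.05],[-0.05,-0.016,-0.002,0.11,0.05],[-0.075,-0.026,-0.002,0.2,0.05],[-0.1,-0.035,-0.003,0.3,0.05],[-0.125,-0.044,-0.004,0.4,0.05]]]}}

```text
t: 15.42
tool_pos: [517.4, 124.2, 14.9]
ee_rot: [0.086, 3.139, 0.001]
contact_force: [-0.7, 1.2, -0.6]
grip_width: 49.9
finger_force: 0.5
```

```bash
python3 - <<'E'
from h import *
p=pose()[0];print(p); y=124;go(618.5+.0617*y-54.1,y,10,176.5)
E
```

```text
[517.38200295 124.1637422   14.89297405]
shift [-0.0546  0.0028  0.005 ] turn 0.0065
```

>>> {"name": "drive_tool", "arguments": {"plan": [[[-0.015,0,0.004,0.006,0.05],[-0.03,0,0.005,0.006,0.05],[-0.043,0,0.005,0.006,0.05],[-0.051,0,0.005,0.006,0.05],[-0.054,0,0.005,0.006,0.05]]]}}

```text
t: 16.05
tool_pos: [569.5, 121.6, 8.5]
ee_rot: [-0.087, -3.14, 0.0]
contact_force: [-2.8, -0.2, 1.3]
grip_width: 50.3
finger_force: 1.0
```

>>> {"name": "drive_tool", "arguments": {"plan": [[[-0.0015,0,0,0,0.05],[-0.003,0,0,0,0.05],[-0.0045,0,0,0,0.05],[-0.006,0,0,0,0.05],[-0.0065,0,0,0,0.05]]]}}

```text
t: 16.68
tool_pos: [575.6, 121.3, 8.6]
ee_rot: [-0.088, -3.14, -0.0]
contact_force: [-2.8, 0.3, 0.8]
grip_width: 49.9
finger_force: 1.5
```

```bash
python3 - <<'E'
from h import *
s=observe();p=s["tool_pos"];print(p,s["contact_force"]); print("gap",(618.5+.0617*p[1]-p[0])*.998)
E
```

```text
[575.63354582 121.28368944   8.55611373] [-2.82830883  0.34249198  0.79002852]
gap 50.2489585066381
```

>>> {"name": "drive_tool", "arguments": {"plan": [[[-0.001,0,0,0,0.05],[-0.002,0,0,0,0.05],[-0.003,0,0,0,0.05],[-0.003,0,0,0,0.05]]]}}

```text
t: 17.18
tool_pos: [575.8, 121.3, 8.5]
ee_rot: [-0.087, -3.135, -0.0]
contact_force: [-17.2, 1.7, 9.9]
grip_width: 50.2
finger_force: 9.0
```

>>> {"name": "drive_tool", "arguments": {"plan": [[[0.03,0,-0.01,0,0.05],[0.06,0,-0.06,0,0.05],[0.1,-0.03,-0.12,0,0.05],[0.13,-0.07,-0.17,0,0.06],[0.15,-0.12,-0.22,0,0.06]]]}}

```text
t: 17.8
tool_pos: [433.3, 30.6, 207.0]
ee_rot: [0.085, 3.138, 0.0]
contact_force: [1.2, 0.2, -0.6]
grip_width: 60.0
finger_force: 0.0
```

>>> {"name": "drive_tool", "arguments": {"plan": [[[0.01,-0.02,-0.05,0,0.06],[0.015,-0.03,-0.1,0,0.06],[0.015,-0.03,-0.15,0,0.06],[0.015,-0.03,-0.15,0,0.06]]]}}

```text
t: 18.3
tool_pos: [418.4, 1.7, 358.8]
ee_rot: [0.088, 3.134, 0.0]
contact_force: [1.0, -0.7, -0.4]
grip_width: 59.9
finger_force: 0.0
```

```bash
cat >> h.py <<'E'
def slots(L):
    for v in L:
        g=(618.5+.0617*v[1]-v[0])*.998
        print("  dist-to-fence",round(g,1),"y",round(v[1],1))
E
python3 - <<'E'
from h import *
print(pose()[0]);w=snap("wrist","w3.png");slots(links(w))
for d in trace("mallet",w)[:1]: print(d["bbox"])
E
```

```text
[418.443934     1.70228025 358.77511003]
link 0.96 [ 590.3 -146.5] yaw -3.0 iou 0.664
link 0.9 [598.2  -7.4] yaw -2.8 iou 0.919
link 0.57 [603.8 128.4] yaw -3.2 iou 0.686
  dist-to-fence 19.1 y -146.5
  dist-to-fence 19.8 y -7.4
  dist-to-fence 22.6 y 128.4
[545.0, 142.5, 29.5, 141.4]
```

View pics/w3.png

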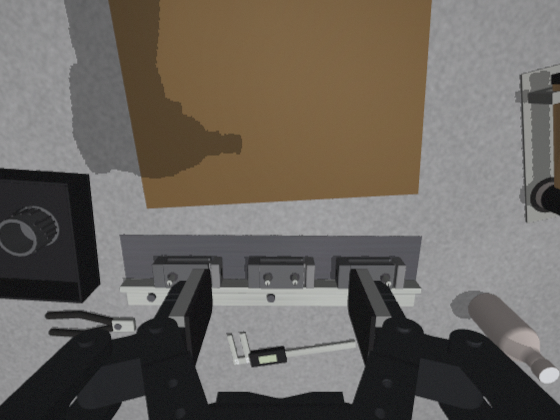

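The picture shows all three joints flat along the fence, at px (187,273), (281,273) and (372,273), and the housing lying in the box at (30,232). Next I'll look at the mallet.

>>> {"name": "drive_tool", "arguments": {"plan": [[[0,0.062,0.01,0,0.06],[0,0.122,0.01,0,0.06],[0,0.18,0.01,0,0.06],[0,0.24,0.01,0,0.06],[0,0.3,0.01,0,0.06]]]}}

```text
t: 19.08
tool_pos: [433.8, 303.4, 343.6]
ee_rot: [-0.087, -3.139, 0.002]
contact_force: [0.8, -0.3, 0.8]
grip_width: 60.0
finger_force: 0.0
```

>>> {"name": "drive_tool", "arguments": {"plan": [[[0.025,0.04,0.02,0,0.06],[0.025,0.06,0.03,0,0.06],[0.025,0.06,0.03,0,0.06]]]}}

```text
t: 19.45
tool_pos: [412.3, 363.3, 312.9]
ee_rot: [-0.085, -3.138, 0.004]
contact_force: [-0.1, 0.2, 0.4]
grip_width: 59.9
finger_force: 0.0
```

```bash
python3 - <<'E'
from h import *
print(pose()[0]);w=snap("wrist","w4.png")
for n in("mallet","stand"):
    for d in trace(n,w)[:2]: print(n,d["confidence"],d["bbox"],rect(w,d["mask"],50))
E
```

```text
[412.32512338 363.27871711 312.87352816]
mallet 0.94 [292.6, 179.2, 64.5, 164.7] ((433.3505859375, 375.50537109375), (203.5626220703125, 42.841739654541016), 10.285697937011719)
stand 0.75 [286.9, 170.2, 86.7, 170.2] ((421.796142578125, 373.83489990234375), (193.4803009033203, 59.694305419921875), 11.583155632019043)
```

View pics/w4.png

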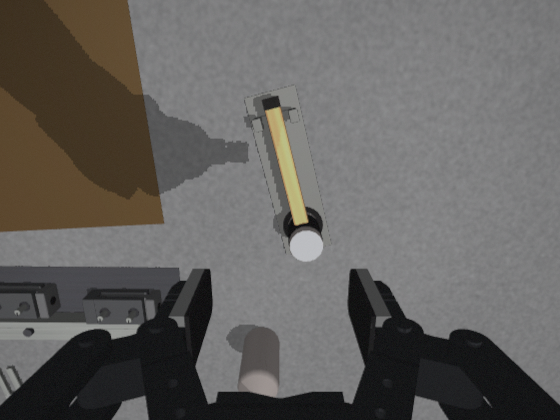

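The mallet's white head is at px (306,244) and the handle runs up to (271,103). I'll measure the head from the white disc (z = 76) and the handle from the yellow area (z = 55).

```bash
cat >> h.py <<'E'
def mallet(p,zh=76,zt=55):
    hsv=cv2.cvtColor(np.ascontiguousarray(p["frame"]),cv2.COLOR_RGB2HSV)
    m=trace("mallet",p)[0]["mask"].astype(np.uint8); m=cv2.dilate(m,np.ones((5,5)))
    w=((hsv[...,1]<50)&(hsv[...,2]>140)&(m>0)).astype(np.uint8); y=((hsv[...,1]>70)&(hsv[...,2]>110)&(m>0)).astype(np.uint8)
    n,l,st,ce=cv2.connectedComponentsWithStats(w); k=1+st[1:,4].argmax()
    c=np.argwhere(l==k)[:,::-1]; (ec,er,ea)=cv2.fitEllipse(cv2.convexHull(c.astype(np.float32)))
    H=world(p,ec,zh)[0][:2]
    r=rect(p,y,zt); q=cv2.boxPoints(r); 
    a,b=(q[0]+q[1])/2,(q[2]+q[3])/2
    if np.linalg.norm(q[0]-q[1])>np.linalg.norm(q[1]-q[2]): a,b=(q[1]+q[2])/2,(q[3]+q[0])/2
    if np.linalg.norm(a-H)<np.linalg.norm(b-H): a,b=b,a
    # a far end, b near head
    print("head px",np.round(ec,1),"dia",np.round(er,1),"world",np.round(H,1),"handle near",b,"far",a,"wid",r[1],"yaw handle",np.degrees(np.arctan2(*(b-a)[::-1])),"yaw head-far",np.degrees(np.arctan2(*(H-a)[::-1])))
    return H,a,b
E
python3 - <<'E'
from h import *
w=snap("wrist"); H,a,b=mallet(w)
print(34*foc(w)/(500),np.linalg.norm(H-a))
E
```

```text
head px [306.9 243.7] dia [31.3 33.4] world [500.  388.5] handle near [480.40967 384.4378 ] far [344.94812 357.8761 ] wid (138.0411376953125, 17.76372528076172) yaw handle 11.093974 yaw head-far 11.160941711164728
24.153392880206535 158.00053763105615
```

```bash
python3 - <<'E'
from h import *
go(460.7,380.8,110,191.1)
E
```

```text
shift [-0.0461  0.0216  0.2058] turn -0.251
```

>>> {"name": "drive_tool", "arguments": {"plan": [[[-0.046,0.0216,0.06,-0.12,0.06],[-0.046,0.0216,0.12,-0.251,0.06],[-0.046,0.0216,0.18,-0.251,0.06],[-0.046,0.0216,0.206,-0.251,0.06],[-0.046,0.0216,0.206,-0.251,0.06]]]}}

```text
t: 20.32
tool_pos: [459.2, 380.1, 106.9]
ee_rot: [0.304, -3.123, 0.004]
contact_force: [0.7, -0.6, -0.2]
grip_width: 59.6
finger_force: 0.0
```

```bash
python3 - <<'E'
from h import *
print(pose());go(460.7,380.8,20,191.1)
E
```

```text
(array([459.16698041, 380.09497054, 106.87855339]), array([[-0.98123252, -0.19280195, -0.00318436],
       [-0.19279361,  0.98123548, -0.00274854],
       [ 0.00365453, -0.00208303, -0.99999115]]), np.float64(-2.9475829632149053))
shift [-0.002   0.0006  0.0869] turn 0.0003
```

>>> {"name": "drive_tool", "arguments": {"plan": [[[-0.002,0.0005,0.04,0,0.06],[-0.002,0.0005,0.075,0,0.06],[-0.002,0.0005,0.087,0,0.06],[-0.002,0.0005,0.087,0,0.06]]]}}

```text
t: 20.82
tool_pos: [462.3, 382.8, 23.4]
ee_rot: [-0.305, 3.126, 0.001]
contact_force: [0.2, -0.4, -0.2]
grip_width: 60.0
finger_force: 0.0
```

```bash
python3 - <<'E'
from h import *
print(pose());go(460.7,380.8,20,191.1)
w=snap("wrist","w5.png")
E
```

```text
(array([462.32737651, 382.84375104,  23.43083161]), array([[-9.81075843e-01, -1.93621355e-01,  9.80636716e-04],
       [-1.93620672e-01,  9.81076181e-01,  7.49732021e-04],
       [-1.10724345e-03,  5.45672434e-04, -9.99999238e-01]]), np.float64(-2.9467412113136255))
shift [ 0.002  -0.0017  0.0034] turn 0.0011
```

View pics/w5.png

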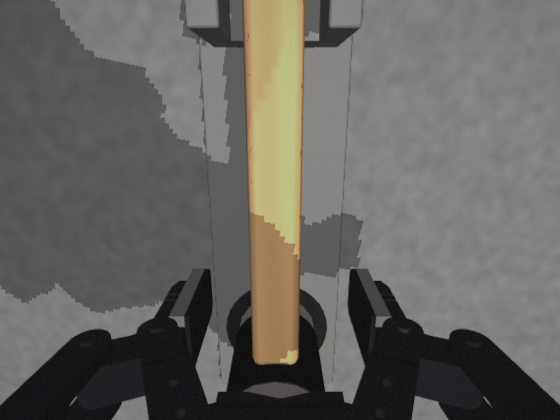

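The handle sits between the fingers, centred at about column 275 against 280 for the gripper. I'll make the small correction and close.

>>> {"name": "drive_tool", "arguments": {"plan": [[[0.001,-0.0017,0.003,0,0.06],[0.001,-0.0017,0.003,0,0.03],[0.001,-0.0017,0.003,0,0.0],[0.001,-0.0017,0.003,0,0.0],[0.001,-0.0017,0.003,0,0.0]]]}}

```text
t: 21.5
tool_pos: [461.2, 380.9, 19.5]
ee_rot: [-0.306, 3.126, 0.0]
contact_force: [-0.4, -0.9, 3.6]
grip_width: 17.2
finger_force: 59.0
```

>>> {"name": "drive_tool", "arguments": {"plan": [[[0,0,0,0,0],[0,0,0,0,0],[0,0,0,0,0]]]}}

```text
t: 21.88
tool_pos: [461.2, 380.9, 19.5]
ee_rot: [-0.306, 3.126, 0.0]
contact_force: [-1.1, -1.7, 5.7]
grip_width: 17.1
finger_force: 59.1
```

```bash
python3 - <<'E'
from h import *
print(pose());s=observe();print(s["contact_force"],s["wrist_torque"],s["grip_width"])
w=snap("wrist");
for c in ("top",):
    t=snap(c); slots(links(t)); mallet(t)
E
```

```text
(array([461.23009727, 380.85814937,  19.45224924]), array([[-9.81024347e-01, -1.93883972e-01,  4.86050728e-04],
       [-1.93883862e-01,  9.81024454e-01,  2.63438111e-04],
       [-5.27904077e-04,  1.64201808e-04, -9.99999847e-01]]), np.float64(-2.9464730309607674))
[-1.14895784 -1.69878358  5.70109557] [-0.30508759  0.14352202 -0.04148113] 17.11398424772641
link 0.88 [588.5 -17.4] yaw -3.2 iou 0.894
link 0.84 [606.4 129.9] yaw -5.1 iou 0.914
link 0.68 [ 590.6 -143.1] yaw -2.3 iou 0.892
  dist-to-fence 28.9 y -17.4
  dist-to-fence 20.0 y 129.9
  dist-to-fence 19.0 y -143.1
head px [118.8 238.2] dia [12.9 15.5] world [502.8 390.3] handle near [445.35504 378.3416 ] far [344.97968 358.6333 ] wid (102.29193115234375, 18.291324615478516) yaw handle 11.108491 yaw head-far 11.335158655986307
```

```bash
python3 - <<'E'
from h import *
t=snap("top"); slots(links(t)); c=t["frame"][165:245,190:380,::-1]
cv2.imwrite("pics/t3.png",cv2.resize(np.ascontiguousarray(c),None,fx=4,fy=4,interpolation=cv2.INTER_CUBIC))
E
```

```text
link 0.61 [ 590.2 -143.6] yaw -0.7 iou 0.865
link 0.59 [589.2 -18.9] yaw -0.6 iou 0.927
link 0.57 [608.8 130.2] yaw -5.5 iou 0.83
  dist-to-fence 19.4 y -143.6
  dist-to-fence 28.1 y -18.9
  dist-to-fence 17.7 y 130.2
```

View pics/t3.png

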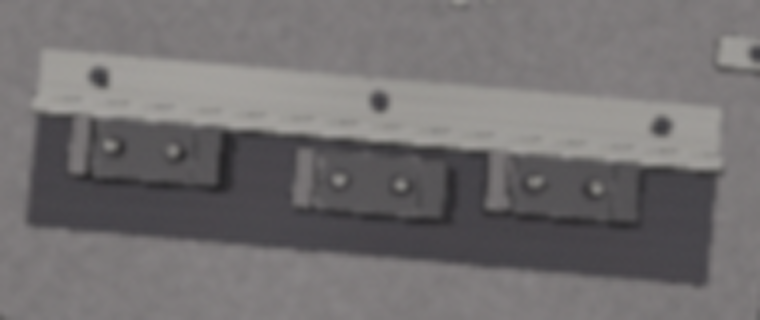

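The middle joint (crop px 370,180) has been knocked about 9 mm off the fence, and the other two are still seated. The mallet hasn't left its stand, so I'll let go, push that joint back and regrip.

>>> {"name": "drive_tool", "arguments": {"plan": [[[0,0,0,0,0.06],[0,0,0,0,0.06],[0,0,0,0,0.06],[0,0,-0.05,0,0.06],[0,0,-0.1,0,0.06]]]}}

```text
t: 22.8
tool_pos: [460.6, 380.5, 119.6]
ee_rot: [0.306, -3.125, 0.001]
contact_force: [0.6, 0.9, -0.0]
grip_width: 60.2
finger_force: 0.0
```

>>> {"name": "drive_tool", "arguments": {"plan": [[[0.0,-0.06,-0.03,0,0.05],[0,-0.12,-0.03,0,0.05],[0,-0.18,-0.03,0.1,0.05],[0,-0.24,-0.03,0.2,0.05],[0,-0.3,-0.03,0.255,0.05]]]}}

```text
t: 23.42
tool_pos: [519.4, 84.6, 149.1]
ee_rot: [0.097, 3.139, 0.0]
contact_force: [1.4, 0.3, -0.3]
grip_width: 49.8
finger_force: 0.0
```

```bash
python3 - <<'E'
from h import *
print(pose()[0]);go(533.5,-14,90,176.5);w=snap("wrist");slots(links(w)); t=snap("top"); mallet(t)
E
```

```text
[519.35671185  84.64570832 149.12091086]
shift [-0.0202 -0.0976  0.0591] turn -0.001
link 0.88 [630.2  98.3] yaw 77.7 iou 0.414
link 0.75 [ 590.  -150.7] yaw -3.1 iou 0.955
  dist-to-fence -5.6 y 98.3
  dist-to-fence 19.2 y -150.7
head px [118.5 239.3] dia [14.5 15.4] world [500.1 390.8] handle near [479.76355 384.27008] far [344.9546  358.95544] wid (137.16514587402344, 17.8944091796875) yaw handle 10.635239 yaw head-far 11.581303225009933
```

>>> {"name": "drive_tool", "arguments": {"plan": [[[-0.01,-0.05,0.02,0,0.05],[-0.0195,-0.0975,0.059,0,0.05],[-0.0195,-0.0975,0.1,0,0.05],[-0.0195,-0.0975,0.138,0,0.05],[-0.0195,-0.0975,0.138,0,0.05]]]}}

```text
t: 24.25
tool_pos: [530.8, -10.6, 8.3]
ee_rot: [-0.091, -3.135, -0.0]
contact_force: [-0.2, -0.2, -0.6]
grip_width: 50.7
finger_force: 0.0
```

```bash
python3 - <<'E'
from h import *
p=pose()[0];print(p);go(618.5-.0617*14-50.5,-14,10,176.5)
E
```

```text
[530.76369397 -10.64659101   8.29040679]
shift [-0.0365 -0.0012 -0.0019] turn 0.0033
```

>>> {"name": "drive_tool", "arguments": {"plan": [[[-0.01,0,0,0.003,0.05],[-0.018,0,0,0.003,0.05],[-0.025,0,0,0.003,0.05],[-0.03,0,0,0.003,0.05],[-0.034,0,0,0.003,0.05]]]}}

```text
t: 24.88
tool_pos: [566.9, -14.1, 11.1]
ee_rot: [-0.099, -3.14, 0.0]
contact_force: [-2.4, 0.9, 1.9]
grip_width: 50.0
finger_force: 1.3
```

>>> {"name": "drive_tool", "arguments": {"plan": [[[-0.001,0,0,0,0.05],[-0.002,0,0,0,0.05],[-0.003,0,0,0,0.05],[-0.004,0,0,0,0.05],[-0.005,0,0,0,0.05]]]}}

```text
t: 25.5
tool_pos: [567.6, -14.2, 10.8]
ee_rot: [-0.099, -3.132, -0.0]
contact_force: [-27.5, 2.5, 18.5]
grip_width: 50.3
finger_force: 14.4
```

```bash
python3 - <<'E'
from h import *
s=observe();p=s["tool_pos"];print(p,s["contact_force"]); print("gap",(618.5+.0617*p[1]-p[0])*.998)
E
```

```text
[567.63303206 -14.20715876  10.78671983] [-27.45456645   2.51946477  18.54862199]
gap 49.89040547441484
```

>>> {"name": "drive_tool", "arguments": {"plan": [[[0.03,0,-0.01,0,0.05],[0.06,0,-0.06,0,0.06],[0.09,0,-0.12,0,0.06],[0.12,0,-0.17,0,0.06],[0.15,0,-0.22,0,0.06]]]}}

```text
t: 26.12
tool_pos: [421.2, -4.9, 233.0]
ee_rot: [0.099, 3.138, 0.0]
contact_force: [1.1, 0.2, -0.2]
grip_width: 59.9
finger_force: 0.0
```

>>> {"name": "drive_tool", "arguments": {"plan": [[[0.01,0,-0.06,0,0.06],[0.02,0,-0.12,0,0.06],[0.02,0,-0.17,0,0.06],[0.02,0,-0.17,0,0.06]]]}}

```text
t: 26.62
tool_pos: [402.8, -3.7, 404.5]
ee_rot: [0.099, 3.133, 0.0]
contact_force: [-0.2, 0.3, -0.0]
grip_width: 59.9
finger_force: 0.0
```

```bash
cat >> h.py <<'E'
def crop(p,c0,c1,r0,r1,f,k=4):
    cv2.imwrite("pics/"+f,cv2.resize(np.ascontiguousarray(p["frame"][r0:r1,c0:c1,::-1]),None,fx=k,fy=k,interpolation=cv2.INTER_CUBIC))
def pin_px(y,h,d=20):
    "world of a pin top at fence-y y, proud h"
    return [618.5+.0617*y-d*1.002,y,30+h]
E
python3 - <<'E'
from h import *
print(pose()[0]);w=snap("wrist");L=links(w);slots(L)
q=pix(w,[[595,v,40] for v in(-220,200)]);print(q)
c0,c1=int(q[0,0]),int(q[1,0]);r0,r1=int(min(q[:,1]))-15,int(max(q[:,1]))+20
g=cv2.cvtColor(w["frame"],cv2.COLOR_RGB2GRAY)
print(c0,c1,r0,r1);crop(w,c0,c0+180,r0,r1,"w6a.png",4);crop(w,c0+100,c0+280,r0,r1,"w6b.png",4)
a=cv2.imread("pics/w6a.png");b=cv2.imread("pics/w6b.png");cv2.imwrite("pics/w6.png",np.vstack([a,b]));print(a.shape)
E
```

```text
[402.84873717  -3.71354288 404.49191994]
link 0.91 [ 586.5 -148.3] yaw -3.6 iou 0.723
link 0.7 [598.2 -21.8] yaw -3.7 iou 0.937
link 0.66 [607.1 126.5] yaw -4.6 iou 0.761
  dist-to-fence 22.8 y -148.3
  dist-to-fence 19.0 y -21.8
  dist-to-fence 19.1 y 126.5
[[153.1524842  279.71902126]
 [415.63852338 265.07750933]]
153 415 250 299
(196, 720, 3)
```

View pics/w6.png

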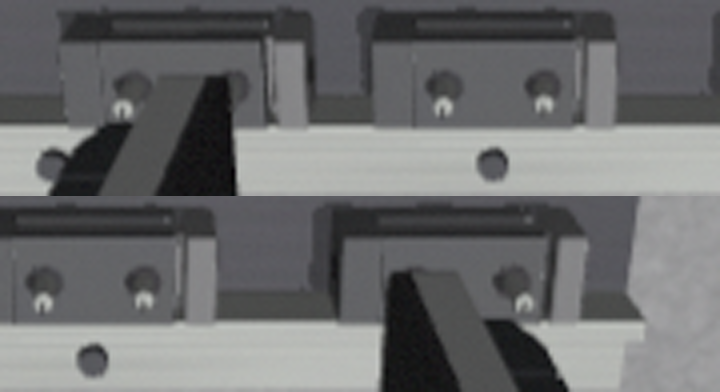

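All three joints are flush against the fence, and the pin bases show as dark bosses with bright tips. The bases are at full-frame px C (186,271) and (212,271), B (264,271.5) and (288.8,271), A (381,271.5).

```bash
python3 - <<'E'
from h import *
w=snap("wrist")
B=world(w,[[186,271],[212,271],[264,271.5],[288.8,271],[381,271.5]],30); print(np.round(B,1)); print((618.5+.0617*B[:,1]-B[:,0])*.998)
# tips: crop px -> height via ray nearest x at pin x
for c,r,i in((183.7,277,0),(264,276.5,2),(289,276,3),(384,276.5,4)):
    for z in(40,44,47,50): print(i,z,np.round(world(w,[c,r],z)[0],1))
go(460.7,380.8,130,191.1)
E
```

```text
[[ 583.  -166.6   30. ]
 [ 585.6 -124.8   30. ]
 [ 591.7  -41.2   30. ]
 [ 593.3   -1.3   30. ]
 [ 603.4  147.    30. ]]
[25.14947004 25.12584724 24.18011746 25.05608376 24.07403084]
0 40 [ 588.3 -168.5   40. ]
0 44 [ 586.2 -167.2   44. ]
0 47 [ 584.6 -166.2   47. ]
0 50 [ 583.  -165.2   50. ]
2 40 [595.3 -41.1  40. ]
2 44 [593.1 -40.7  44. ]
2 47 [591.5 -40.5  47. ]
2 50 [589.9 -40.2  50. ]
3 40 [596.9  -1.4  40. ]
3 44 [594.7  -1.4  44. ]
3 47 [593.1  -1.4  47. ]
3 50 [591.4  -1.3  50. ]
4 40 [607.2 149.1  40. ]
4 44 [604.9 148.   44. ]
4 47 [603.2 147.1  47. ]
4 50 [601.5 146.2  50. ]
shift [-0.0343  0.3874  0.2699] turn -0.2566
```

>>> {"name": "drive_tool", "arguments": {"plan": [[[-0.005,0.06,0.04,0,0.06],[-0.01,0.11,0.08,0,0.06],[-0.015,0.16,0.11,0,0.06],[-0.02,0.21,0.14,0,0.06],[-0.025,0.265,0.16,0,0.06]]]}}

```text
t: 27.4
tool_pos: [442.7, 260.4, 237.8]
ee_rot: [-0.099, -3.137, 0.003]
contact_force: [1.2, -0.2, -0.1]
grip_width: 59.8
finger_force: 0.0
```

>>> {"name": "drive_tool", "arguments": {"plan": [[[-0.005,0.05,0.03,-0.1,0.06],[-0.009,0.1,0.06,-0.2,0.06],[-0.009,0.122,0.1,-0.257,0.06],[-0.009,0.122,0.12,-0.257,0.06],[-0.009,0.122,0.12,-0.257,0.06]]]}}

```text
t: 28.02
tool_pos: [458.7, 379.3, 117.5]
ee_rot: [0.305, -3.122, 0.005]
contact_force: [-0.2, -0.4, -0.1]
grip_width: 59.8
finger_force: 0.0
```

```bash
python3 - <<'E'
from h import *
print(pose()[0]);go(460.7,380.8,20,191.1)
E
```

```text
[458.72844165 379.33715654 117.52948547]
shift [-0.0027  0.0013  0.0975] turn 0.0008
```

>>> {"name": "drive_tool", "arguments": {"plan": [[[-0.001,0,0.04,0,0.06],[-0.001,0,0.08,0,0.06],[-0.001,0,0.097,0,0.06],[-0.001,0,0.097,0,0.06]]]}}

```text
t: 28.52
tool_pos: [461.1, 380.1, 23.8]
ee_rot: [0.304, -3.126, 0.001]
contact_force: [0.4, -0.4, 0.8]
grip_width: 60.1
finger_force: 0.0
```

```bash
python3 - <<'E'
from h import *
print(pose()[0]);go(461.2,380.8,20,191.1); t=snap("top"); slots(links(t))
E
```

```text
[461.08561053 380.11355452  23.84419284]
shift [-0.0002  0.0007  0.0038] turn 0.0001
link 0.94 [598.  -19.9] yaw -5.9 iou 0.94
link 0.79 [606.4 130.2] yaw -0.2 iou 0.916
link 0.64 [ 588.1 -143.2] yaw -1.4 iou 0.803
  dist-to-fence 19.2 y -19.9
  dist-to-fence 20.1 y 130.2
  dist-to-fence 21.6 y -143.2
```

>>> {"name": "drive_tool", "arguments": {"plan": [[[0,0.0007,0.0035,0,0.06],[0,0.0007,0.0035,0,0.03],[0,0.0007,0.0035,0,0.0],[0,0.0007,0.0035,0,0.0],[0,0.0007,0.0035,0,0.0]]]}}

```text
t: 29.25
tool_pos: [461.4, 381.4, 20.9]
ee_rot: [-0.304, 3.126, 0.0]
contact_force: [-1.1, -0.6, 4.2]
grip_width: 17.1
finger_force: 59.0
```

>>> {"name": "drive_tool", "arguments": {"plan": [[[0,0,0,0,0],[0,0,0,0,0],[0,0,0,0,0],[0,0,0,0,0]]]}}

```text
t: 29.75
tool_pos: [461.3, 381.4, 20.9]
ee_rot: [-0.304, 3.126, 0.0]
contact_force: [-1.2, -1.6, 5.7]
grip_width: 17.5
finger_force: 59.2
```

```bash
python3 - <<'E'
from h import *
s=observe();print(s["tool_pos"],s["contact_force"],s["wrist_torque"],s["finger_force"],s["joint_positions"])
E
```

```text
[461.33598968 381.3777911   20.86564864] [-1.2397323  -1.62568395  5.67144612] [-2.49976056e-01  1.70635466e-01  1.36861427e-04] 59.24787104129791 [ 6.90809283e-01  2.21411988e-01 -8.02688380e-02  1.26862302e+00
 -2.04123310e-05  4.96651450e-01]
```

>>> {"name": "drive_tool", "arguments": {"plan": [[[0,0,-0.02,0,0],[0,0,-0.05,0,0],[0,0,-0.09,0,0],[0,0,-0.1,0,0],[0,0,-0.1,0,0]]]}}

```text
t: 30.38
tool_pos: [461.2, 381.3, 119.6]
ee_rot: [0.305, -3.126, 0.0]
contact_force: [0.0, 0.9, -4.2]
grip_width: 17.2
finger_force: 59.0
```

```bash
cat >> h.py <<'E'
def pin(y,z,d=22,ang=176.5):
    x=618.5+.0617*y-d; a=np.radians(ang-180); go(x-40*np.cos(a),y-40*np.sin(a),z,ang)
E
python3 - <<'E'
from h import *
s=observe();print(s["tool_pos"],s["contact_force"],s["wrist_torque"],s["finger_force"]);pin(147,110)
w=snap("wrist"); 
try: mallet(w)
except Exception as e: print(e)
E
```

```text
[461.20319374 381.33133857 119.60391007] [ 0.01906698  0.90997214 -4.16996314] [-0.01085581  0.05167974  0.01053174] 59.011369943618774
shift [-0.0577 -0.2477  0.0096] turn 0.2553
attempt to get argmax of an empty sequence
```

>>> {"name": "drive_tool", "arguments": {"plan": [[[-0.012,-0.05,0,0.05,0],[-0.024,-0.1,0,0.1,0],[-0.036,-0.15,0,0.15,0],[-0.048,-0.2,0,0.2,0],[-0.0577,-0.2477,0,0.255,0]]]}}

```text
t: 31.1
tool_pos: [565.5, 147.6, 118.4]
ee_rot: [-0.098, -3.138, 0.001]
contact_force: [-0.1, 0.8, -3.7]
grip_width: 17.1
finger_force: 59.4
```

>>> {"name": "drive_tool", "arguments": {"plan": [[[0,0,0.01,0,0],[0,0,0.01,0,0]]]}}

```text
t: 31.35
tool_pos: [564.5, 149.1, 108.0]
ee_rot: [-0.096, -3.136, 0.001]
contact_force: [-0.1, -0.6, -3.1]
grip_width: 17.2
finger_force: 59.6
```

```bash
python3 - <<'E'
from h import *
pin(147,77);s=snap("scene"); w=snap("wrist","w7.png");q=pix(s,[590,140,50])[0];c,r=int(q[0]),int(q[1]);print(c,r);crop(s,c-80,c+80,r-60,r+40,"s7.png",4)
E
```

```text
shift [-0.0012  0.0005  0.031 ] turn -0.0
302 173
```

View pics/s7.png

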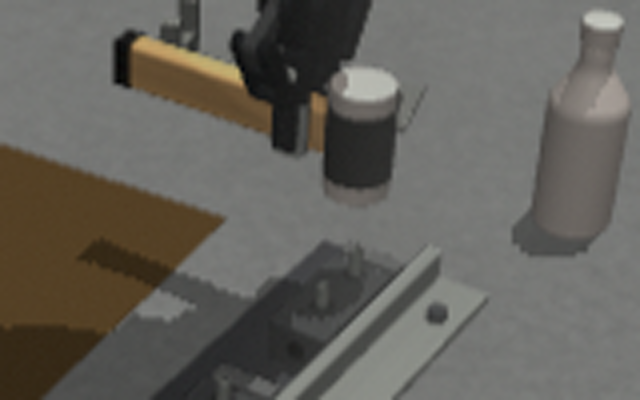

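The view shows the mallet held level above the far pin of joint A, with its head at crop px (360,135) and the pin at (352,260). Strike.

>>> {"name": "drive_tool", "arguments": {"plan": [[[-0.001,0,0.025,0,0],[-0.001,0,0.045,0,0],[-0.001,0,0.061,0,0],[-0.001,0,0.061,0,0]]]}}

```text
t: 31.95
tool_pos: [566.2, 150.2, 49.1]
ee_rot: [-0.093, -3.14, -0.0]
contact_force: [0.5, -0.5, -4.1]
grip_width: 17.1
finger_force: 59.7
```

```bash
python3 - <<'E'
from h import *
s=observe();print(pose()[0],s["contact_force"],s["wrist_torque"],s["joint_positions"])
E
```

```text
[566.23318365 150.23358104  49.11543668] [ 0.52948936 -0.52865837 -4.05985744] [ 0.04459011  0.06316179 -0.0580262 ] [ 2.59289951e-01  1.78653186e-01 -7.45197379e-02  1.31793430e+00
  1.14567303e-04  3.18546376e-01]
```

>>> {"name": "drive_tool", "arguments": {"plan": [[[0,0,-0.02,0,0],[0,-0.001,-0.02,0,0],[0,-0.001,0.003,0,0],[0,-0.001,0.006,0,0],[0,-0.001,0.006,0,0]]]}}

```text
t: 32.58
tool_pos: [566.6, 148.7, 44.5]
ee_rot: [0.095, 3.139, 0.001]
contact_force: [-4.0, -0.4, 6.9]
grip_width: 17.4
finger_force: 63.5
```

```bash
python3 - <<'E'
from h import *
s=observe();print(pose()[0],s["contact_force"],s["wrist_torque"])
s=snap("scene");q=pix(s,[590,140,50])[0];c,r=int(q[0]),int(q[1]);crop(s,c-80,c+80,r-60,r+40,"s8.png",4)
E
```

```text
[566.63959809 148.74969808  44.52315455] [-3.96477666 -0.41697573  6.86673528] [0.07629039 0.72931366 0.0417422 ]
```

View pics/s8.png

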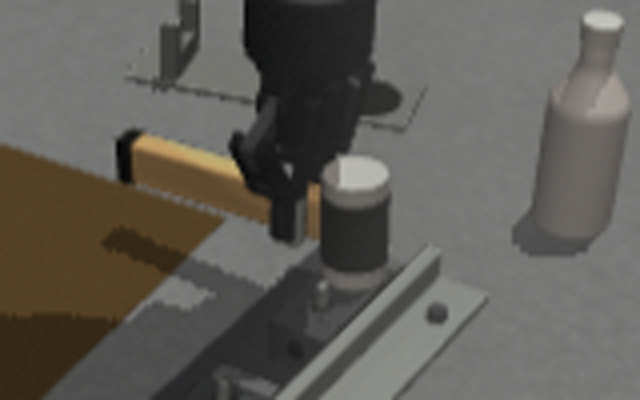

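>>> {"name": "drive_tool", "arguments": {"plan": [[[0,0,-0.025,0,0],[-0.01,0,-0.04,0,0],[-0.01,0,-0.04,0,0],[-0.01,0,0,0,0],[-0.01,0,0.001,0,0]]]}}

```text
t: 33.25
tool_pos: [575.3, 147.9, 40.0]
ee_rot: [-0.095, -3.138, 0.0]
contact_force: [0.1, 0.2, -3.6]
grip_width: 17.0
finger_force: 66.5
```

```bash
python3 - <<'E'
from h import *
s=observe();print(pose()[0],s["contact_force"],s["wrist_torque"])
E
```

```text
[575.29353214 147.89284788  39.95788452] [ 0.09847703  0.21979471 -3.60720434] [-0.11009859  0.06259264 -0.01056777]
```

>>> {"name": "drive_tool", "arguments": {"plan": [[[0,0,0,0,0],[0,0,-0.03,0,0],[0,-0.02,-0.065,0,0],[0,-0.04,-0.065,0,0],[0,-0.04,-0.065,0,0]]]}}

```text
t: 33.88
tool_pos: [573.7, 106.3, 106.3]
ee_rot: [-0.098, -3.139, 0.001]
contact_force: [0.3, 1.0, -3.9]
grip_width: 17.2
finger_force: 66.6
```

```bash
python3 - <<'E'
from h import *
s=observe();print(pose()[0],s["contact_force"],s["wrist_torque"]); pin(107,80,12)
s=snap("scene");q=pix(s,[590,140,50])[0];c,r=int(q[0]),int(q[1]);crop(s,c-80,c+80,r-60,r+40,"s9.png",4)
E
```

```text
[573.65068164 106.33979186 106.3073982 ] [ 0.33214178  0.97643235 -3.92646139] [-0.03049125  0.02674659 -0.03442141]
shift [0.0006 0.0031 0.0263] turn -0.0015
```

View pics/s9.png

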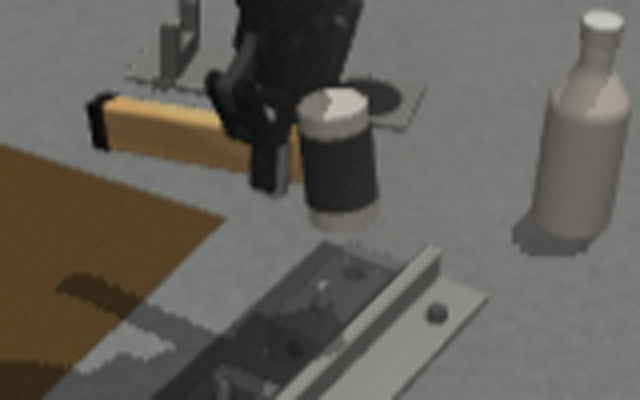

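Pin b of joint A now looks flush, but over-pressing has tilted the mallet nose-up in the grip by about 7°. Lowering it into its fork and pad will level it without letting go.

```bash
python3 - <<'E'
from h import *
go(461.3,381.4,106,191.0)
E
```

```text
shift [1.290e-01 2.669e-01 1.000e-04] turn -0.2542
```

>>> {"name": "drive_tool", "arguments": {"plan": [[[0.026,0.053,-0.02,-0.05,0],[0.052,0.106,-0.03,-0.1,0],[0.078,0.16,-0.03,-0.15,0],[0.104,0.213,-0.03,-0.2,0],[0.128,0.264,-0.03,-0.253,0]]]}}

```text
t: 34.55
tool_pos: [460.7, 380.8, 135.8]
ee_rot: [0.305, -3.125, 0.001]
contact_force: [2.1, -0.3, -4.0]
grip_width: 17.5
finger_force: 66.4
```

>>> {"name": "drive_tool", "arguments": {"plan": [[[0,0,0,0,0],[0,0,0,0,0]]]}}

```text
t: 34.8
tool_pos: [461.8, 379.0, 136.0]
ee_rot: [0.302, -3.125, 0.002]
contact_force: [0.3, 0.4, -2.9]
grip_width: 17.2
finger_force: 66.5
```

```bash
python3 - <<'E'
from h import *
print(pose()[0]);go(461.3,381.4,50,191.0)
E
```

```text
[461.77779382 379.01884177 136.02996631]
shift [-0.0001  0.0025  0.086 ] turn 0.0009
```

>>> {"name": "drive_tool", "arguments": {"plan": [[[0,0.002,0.04,0,0],[0,0.002,0.075,0,0],[0,0.002,0.09,0,0],[0,0.002,0.1,0,0],[0,0.002,0.108,0,0]]]}}

```text
t: 35.42
tool_pos: [463.4, 381.4, 31.0]
ee_rot: [-0.3, 3.124, 0.002]
contact_force: [2.4, -0.1, 3.5]
grip_width: 17.4
finger_force: 67.9
```

>>> {"name": "drive_tool", "arguments": {"plan": [[[0,0.0,0.004,0,0],[0,0.0,0.007,0,0],[0,0,0.0075,0,0]]]}}

```text
t: 35.8
tool_pos: [462.5, 381.5, 22.7]
ee_rot: [-0.301, 3.126, 0.002]
contact_force: [3.4, -0.8, 2.6]
grip_width: 17.4
finger_force: 68.0
```

```bash
python3 - <<'E'
from h import *
s=observe();print(pose()[0],s["contact_force"],s["wrist_torque"]); go(461.3,381.4,20.9,191)
E
```

```text
[462.49616958 381.54250126  22.65388201] [ 3.40965454 -0.78056555  2.61583841] [-0.13312706 -0.10395978  0.0640347 ]
shift [0.0012 0.0001 0.0018] turn 0.0001
```

>>> {"name": "drive_tool", "arguments": {"plan": [[[0.001,0,0.002,0,0],[0.001,0,0.002,0,0.04],[0.001,0,0.002,0,0.04],[0.001,0,0.002,0,0.04],[0.001,0,0.002,0,0.0]]]}}

```text
t: 36.42
tool_pos: [460.9, 380.8, 19.8]
ee_rot: [0.301, -3.127, 0.0]
contact_force: [-0.2, -0.1, -0.1]
grip_width: 23.1
finger_force: 0.0
```

>>> {"name": "drive_tool", "arguments": {"plan": [[[0,0,0,0,0],[0,0,0,0,0],[0,0,0,0,0],[0,0,0,0,0]]]}}

```text
t: 36.92
tool_pos: [461.0, 381.0, 20.0]
ee_rot: [0.302, -3.127, -0.0]
contact_force: [-0.1, 1.2, 0.6]
grip_width: 17.2
finger_force: 58.9
```

```bash
python3 - <<'E'
from h import *
s=observe();print(pose()[0],s["contact_force"],s["wrist_torque"],s["grip_width"]); t=snap("top");slots(links(t))
E
```

```text
[460.97569253 380.98404609  19.99076931] [-0.10502088  1.22560849  0.57493334] [0.3191828  0.24571616 0.02150638] 17.199834926981573
link 0.89 [606.5 129.9] yaw 1.5 iou 0.829
link 0.76 [ 589.4 -145.2] yaw -3.4 iou 0.883
link 0.7 [597.7 -19.8] yaw -1.6 iou 0.896
  dist-to-fence 20.0 y 129.9
  dist-to-fence 20.2 y -145.2
  dist-to-fence 19.5 y -19.8
```

>>> {"name": "drive_tool", "arguments": {"plan": [[[0,0,-0.02,0,0],[0,0,-0.05,0,0],[0,0,-0.09,0,0],[0,0,-0.1,0,0],[0,0,-0.1,0,0]]]}}

```text
t: 37.65
tool_pos: [461.1, 380.8, 119.3]
ee_rot: [0.301, -3.127, 0.0]
contact_force: [0.4, -0.1, -3.5]
grip_width: 17.6
finger_force: 59.0
```

```bash
python3 - <<'E'
from h import *
print(pose()[0]);pin(107,120,16)
E
```

```text
[461.10305286 380.7894835  119.28217133]
shift [-0.0543 -0.287  -0.0006] turn 0.2532
```

>>> {"name": "drive_tool", "arguments": {"plan": [[[-0.011,-0.058,0,0.05,0],[-0.022,-0.115,0,0.1,0],[-0.033,-0.173,0,0.15,0],[-0.044,-0.23,0,0.2,0],[-0.0543,-0.287,0,0.253,0]]]}}

```text
t: 38.28
tool_pos: [568.7, 107.5, 117.4]
ee_rot: [-0.098, -3.137, 0.001]
contact_force: [1.5, 0.9, -2.8]
grip_width: 17.2
finger_force: 59.5
```

>>> {"name": "drive_tool", "arguments": {"plan": [[[0,0,0.02,0,0],[0,0,0.03,0,0],[0,0,0.03,0,0]]]}}

```text
t: 38.65
tool_pos: [567.9, 109.8, 87.9]
ee_rot: [-0.094, -3.137, 0.001]
contact_force: [0.7, -0.3, -2.7]
grip_width: 17.3
finger_force: 59.7
```

```bash
python3 - <<'E'
from h import *
print(pose()[0]);pin(107,47,16)
E
```

```text
[567.92619562 109.84072892  87.90572248]
shift [-0.0014 -0.0003  0.0409] turn 0.0012
```

>>> {"name": "drive_tool", "arguments": {"plan": [[[-0.001,0,0.022,0,0],[-0.001,0,0.037,0,0],[-0.001,0,0.041,0,0],[-0.001,0,0.041,0,0],[-0.001,0,0.041,0,0]]]}}

```text
t: 39.28
tool_pos: [570.2, 109.8, 49.3]
ee_rot: [0.095, 3.14, 0.0]
contact_force: [-1.8, 1.1, -1.4]
grip_width: 17.1
finger_force: 60.1
```

```bash
python3 - <<'E'
from h import *
s=observe();print(pose()[0],s["contact_force"],s["wrist_torque"])
E
```

```text
[570.21707065 109.76816689  49.3309122 ] [-1.80727052  1.0677802  -1.39466421] [0.43798053 0.0479469  0.06840517]
```

>>> {"name": "drive_tool", "arguments": {"plan": [[[0,0,-0.02,0,0],[0,0,-0.02,0,0],[0,0,0.0,0,0],[0,0,0.003,0,0],[0,0,0.003,0,0]]]}}

```text
t: 39.9
tool_pos: [570.3, 109.4, 45.9]
ee_rot: [0.096, 3.14, -0.0]
contact_force: [1.2, -0.0, -0.7]
grip_width: 17.6
finger_force: 60.2
```

```bash
python3 - <<'E'
from h import *
s=observe();print(pose()[0],s["contact_force"],s["wrist_torque"])
E
```

```text
[570.34887363 109.37575917  45.90012768] [ 1.20206879 -0.02028855 -0.72843998] [ 0.03229188 -0.50035499  0.0622463 ]
```

>>> {"name": "drive_tool", "arguments": {"plan": [[[0,0,-0.02,0,0],[0,0,-0.02,0,0],[0,0,0.0,0,0],[0,0,0.0015,0,0],[0,0,0.0015,0,0]]]}}

```text
t: 40.52
tool_pos: [570.0, 109.6, 44.2]
ee_rot: [-0.095, -3.14, -0.0]
contact_force: [-1.8, 1.3, 1.7]
grip_width: 17.2
finger_force: 62.8
```

```bash
python3 - <<'E'
from h import *
s=observe();print(pose()[0],s["contact_force"],s["wrist_torque"])
E
```

```text
[570.01269399 109.56999762  44.20734774] [-1.84799665  1.32610519  1.67226484] [0.12811764 0.16428642 0.00901691]
```

>>> {"name": "drive_tool", "arguments": {"plan": [[[0,0,-0.03,0,0],[0,0,-0.06,0,0],[0,-0.05,-0.06,0,0],[0,-0.1,-0.06,0,0],[0,-0.108,-0.06,0,0]]]}}

```text
t: 41.15
tool_pos: [562.9, -0.9, 103.4]
ee_rot: [-0.1, -3.139, 0.001]
contact_force: [0.0, 0.7, -4.3]
grip_width: 17.2
finger_force: 61.8
```

```bash
python3 - <<'E'
from h import *
print(pose()[0]);pin(-1.2,47,16)
s=snap("scene");q=pix(s,[596,127,35])[0];c,r=int(q[0]),int(q[1]);crop(s,c-80,c+80,r-60,r+50,"s10.png",5)
g=s["frame"].copy();cv2.imwrite("pics/full10.png",g[:,:,::-1])
E
```

```text
[562.88722792  -0.90995518 103.42600012]
shift [0.0004 0.0022 0.0564] turn -0.0027
```

View pics/s10.png

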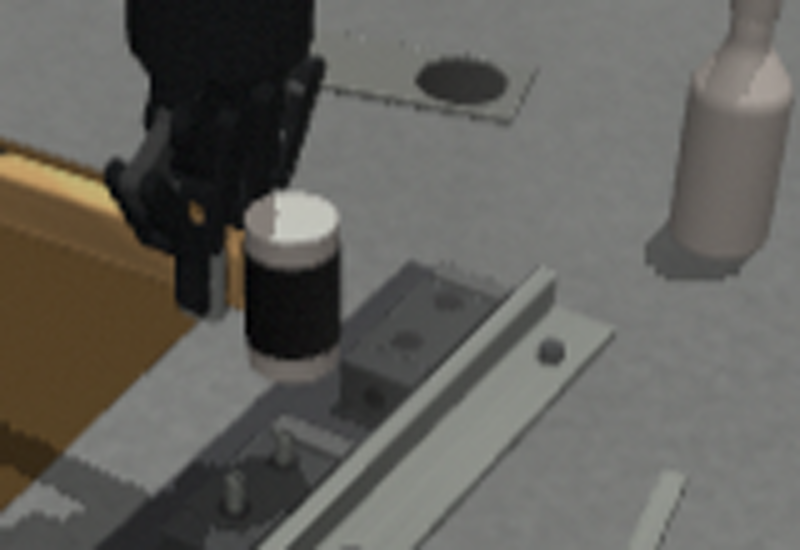

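Both pins of joint A look flush, with the joint still against the fence (crop px 405,340 and 450,300). Next is joint B, pin b.

>>> {"name": "drive_tool", "arguments": {"plan": [[[0,0.002,0.035,0,0],[0,0.002,0.052,0,0],[0,0.002,0.0565,0,0],[0,0.002,0.0565,0,0],[0,0.002,0.0565,0,0]]]}}

```text
t: 41.82
tool_pos: [563.9, 3.9, 48.2]
ee_rot: [0.095, 3.14, 0.0]
contact_force: [1.2, -0.5, -3.5]
grip_width: 17.6
finger_force: 61.9
```

>>> {"name": "drive_tool", "arguments": {"plan": [[[0,0,-0.02,0,0],[0,0,-0.02,0,0],[0,0,0.0,0,0],[0,0,0.003,0,0],[0,0,0.003,0,0]]]}}

```text
t: 42.45
tool_pos: [563.5, 3.7, 44.9]
ee_rot: [-0.095, -3.14, 0.0]
contact_force: [0.5, -0.4, -4.6]
grip_width: 17.3
finger_force: 62.0
```

```bash
python3 - <<'E'
from h import *
s=observe();print(pose()[0],s["contact_force"],s["wrist_torque"])
E
```

```text
[563.47985804   3.67034373  44.88487881] [ 0.48169956 -0.39238949 -4.60275101] [-0.01057277  0.05356301 -0.07942086]
```

>>> {"name": "drive_tool", "arguments": {"plan": [[[0,0,-0.02,0,0],[0,0,-0.02,0,0],[0,0,0.0,0,0],[0,0,0.0015,0,0],[0,0,0.0015,0,0]]]}}

```text
t: 43.08
tool_pos: [563.8, 3.7, 43.4]
ee_rot: [0.095, 3.14, 0.0]
contact_force: [1.3, 0.2, -0.7]
grip_width: 17.0
finger_force: 63.3
```

>>> {"name": "drive_tool", "arguments": {"plan": [[[0,0,-0.02,0,0],[0,0,-0.02,0,0],[0,0,0.0,0,0],[0,0,0.0005,0,0],[0,0,0.0005,0,0]]]}}

```text
t: 43.7
tool_pos: [563.3, 3.6, 42.1]
ee_rot: [-0.095, -3.139, 0.0]
contact_force: [0.3, 0.2, -4.4]
grip_width: 17.3
finger_force: 64.2
```

```bash
python3 - <<'E'
from h import *
s=observe();print(pose()[0],s["contact_force"],s["wrist_torque"])
E
```

```text
[563.2571958    3.64331018  42.08606317] [ 0.34251474  0.21803973 -4.39707474] [-0.03158214  0.01300319 -0.02553961]
```

>>> {"name": "drive_tool", "arguments": {"plan": [[[0,0,-0.03,0,0],[0,0,-0.05,0,0],[0,-0.03,-0.05,0,0],[0,-0.044,-0.05,0,0],[0,-0.044,-0.05,0,0]]]}}

```text
t: 44.32
tool_pos: [560.6, -40.9, 92.3]
ee_rot: [-0.098, -3.139, -0.0]
contact_force: [-0.2, -0.1, -4.4]
grip_width: 17.5
finger_force: 64.0
```

>>> {"name": "drive_tool", "arguments": {"plan": [[[0,0,0.025,0,0],[0,0,0.042,0,0],[0,0,0.046,0,0],[0,0,0.047,0,0]]]}}

```text
t: 44.82
tool_pos: [561.0, -39.8, 46.5]
ee_rot: [-0.095, -3.14, -0.001]
contact_force: [-4.1, 0.9, 5.5]
grip_width: 17.4
finger_force: 65.2
```

>>> {"name": "drive_tool", "arguments": {"plan": [[[0,0,-0.03,0,0],[0,0,-0.047,0,0],[0,-0.04,-0.047,0,0],[0,-0.083,-0.047,0,0],[0,-0.083,-0.047,0,0]]]}}

```text
t: 45.45
tool_pos: [555.7, -125.4, 92.9]
ee_rot: [-0.1, -3.14, 0.001]
contact_force: [-1.0, 0.2, -4.1]
grip_width: 17.1
finger_force: 64.0
```

```bash
python3 - <<'E'
from h import *
s=observe();print(pose()[0],s["contact_force"],s["finger_force"]);pin(-125,46,14)
E
```

```text
[ 555.73911399 -125.42197944   92.86113868] [-0.9854599   0.15504626 -4.05611805] 64.0111255645752
shift [-0.0009  0.003   0.0469] turn -0.0028
```

Same rough strikes for joint C's two pins.

>>> {"name": "drive_tool", "arguments": {"plan": [[[0,0.002,0.025,0,0],[0,0.002,0.042,0,0],[0,0.002,0.046,0,0],[0,0.002,0.047,0,0]]]}}

```text
t: 45.95
tool_pos: [556.4, -120.8, 46.8]
ee_rot: [0.095, 3.139, -0.0]
contact_force: [-1.8, 0.9, 5.3]
grip_width: 17.4
finger_force: 65.2
```

>>> {"name": "drive_tool", "arguments": {"plan": [[[0,0,-0.03,0,0],[0,0,-0.047,0,0],[0,-0.03,-0.047,0,0],[0,-0.044,-0.047,0,0],[0,-0.044,-0.047,0,0]]]}}

```text
t: 46.58
tool_pos: [553.1, -165.5, 92.5]
ee_rot: [-0.098, -3.139, -0.001]
contact_force: [-0.4, 0.4, -4.3]
grip_width: 17.2
finger_force: 64.0
```

>>> {"name": "drive_tool", "arguments": {"plan": [[[0,0,0.025,0,0],[0,0,0.042,0,0],[0,0,0.046,0,0],[0,0,0.047,0,0]]]}}

```text
t: 47.08
tool_pos: [553.5, -164.5, 46.6]
ee_rot: [0.095, 3.14, 0.001]
contact_force: [-3.1, 2.0, 5.1]
grip_width: 17.5
finger_force: 65.3
```

>>> {"name": "drive_tool", "arguments": {"plan": [[[0,0,-0.03,0,0],[0,0,-0.08,0,0],[0,0.04,-0.09,0,0],[0,0.1,-0.09,0,0],[0,0.16,-0.09,0,0]]]}}

```text
t: 47.7
tool_pos: [563.0, -3.8, 136.1]
ee_rot: [0.097, 3.14, -0.0]
contact_force: [1.1, 0.5, -3.2]
grip_width: 17.5
finger_force: 64.0
```

```bash
python3 - <<'E'
from h import *
s=observe();print(pose()[0],s["contact_force"],s["finger_force"]); t=snap("top");slots(links(t)); go(461.2,381.2,136,191)
E
```

```text
[563.03245059  -3.8328707  136.06990016] [ 1.13888918  0.47106264 -3.21103301] 64.03060913085938
link 0.95 [ 589.9 -148.7] yaw -0.7 iou 0.85
  dist-to-fence 19.4 y -148.7
shift [0.1228 0.3752 0.0005] turn -0.2476
```

Next I'll level the mallet in the stand. The last lateral offset was about -2 mm at arrival, so I'll settle first and then lower.

>>> {"name": "drive_tool", "arguments": {"plan": [[[0.02,0.058,0,0,0],[0.04,0.117,0,0,0],[0.06,0.176,0,-0.06,0],[0.08,0.235,0,-0.12,0],[0.1,0.294,0,-0.18,0]]]}}

```text
t: 48.42
tool_pos: [480.4, 295.8, 136.0]
ee_rot: [-0.19, 3.136, -0.0]
contact_force: [1.0, 0.3, -4.0]
grip_width: 17.3
finger_force: 64.0
```

>>> {"name": "drive_tool", "arguments": {"plan": [[[0.0,0.04,0,-0.03,0],[0.008,0.084,0,-0.067,0],[0.008,0.084,0,-0.067,0],[0.008,0.084,0,-0.067,0]]]}}

```text
t: 48.92
tool_pos: [463.2, 376.3, 135.6]
ee_rot: [0.292, -3.127, 0.001]
contact_force: [0.4, -1.1, -3.6]
grip_width: 17.5
finger_force: 64.0
```

```bash
python3 - <<'E'
from h import *
print(pose()[0]);go(461.2,381.2,20,191)
E
```

```text
[463.21712189 376.2629409  135.63359207]
shift [0.001  0.0053 0.1156] turn -0.0057
```

>>> {"name": "drive_tool", "arguments": {"plan": [[[0.001,0.005,0.04,-0.006,0],[0.001,0.005,0.075,-0.006,0],[0.001,0.005,0.092,-0.006,0],[0.001,0.005,0.103,-0.006,0],[0.001,0.005,0.11,-0.006,0]]]}}

```text
t: 49.55
tool_pos: [462.3, 381.5, 26.8]
ee_rot: [-0.3, 3.125, 0.001]
contact_force: [2.5, -1.4, 4.2]
grip_width: 17.3
finger_force: 65.2
```

>>> {"name": "drive_tool", "arguments": {"plan": [[[0,0,0.003,0,0],[0,0,0.006,0,0],[0,0,0.006,0,0.04],[0,0,0.006,0,0.04],[0,0,0.006,0,0.04]]]}}

```text
t: 50.18
tool_pos: [461.2, 381.4, 19.9]
ee_rot: [0.302, -3.127, 0.0]
contact_force: [0.8, 0.1, 0.8]
grip_width: 40.6
finger_force: 0.0
```

```bash
python3 - <<'E'
from h import *
s=observe();print(pose()[0],s["contact_force"]);go(461.2,381,20,191);t=snap("top"); mallet(t);slots(links(t))
E
```

```text
[461.1725545  381.42046547  19.90382109] [0.80706881 0.0889792  0.78299647]
shift [ 0.0001 -0.0004 -0.0001] turn 0.0004
head px [118.7 238.4] dia [12.6 15.5] world [502.4 390.5] handle near [445.1643  379.39804] far [343.49347 359.89987] wid (103.52362060546875, 19.10202407836914) yaw handle 10.856225 yaw head-far 10.89614282612802
link 0.67 [596.6 -19.3] yaw 1.8 iou 0.838
link 0.61 [606.4 129.6] yaw -7.4 iou 0.804
link 0.57 [ 590.4 -145.1] yaw -3.4 iou 0.91
link 0.51 [ 508.2 -362.9] yaw 7.3 iou 0.523
  dist-to-fence 20.6 y -19.3
  dist-to-fence 20.0 y 129.6
  dist-to-fence 19.1 y -145.1
  dist-to-fence 87.7 y -362.9
```

>>> {"name": "drive_tool", "arguments": {"plan": [[[0,0,0,0,0],[0,0,0,0,0],[0,0,0,0,0],[0,0,0,0,0],[0,0,0,0,0]]]}}

```text
t: 50.95
tool_pos: [461.4, 381.6, 20.1]
ee_rot: [-0.302, 3.127, 0.001]
contact_force: [-1.7, 2.0, 1.9]
grip_width: 16.8
finger_force: 58.9
```

>>> {"name": "drive_tool", "arguments": {"plan": [[[0,0,0,0,0],[0,0,-0.03,0,0],[0,0,-0.06,0,0],[0,0,-0.09,0,0],[0,0,-0.09,0,0]]]}}

```text
t: 51.58
tool_pos: [462.2, 381.8, 111.4]
ee_rot: [-0.301, 3.125, 0.002]
contact_force: [-0.3, -0.9, -3.4]
grip_width: 17.2
finger_force: 59.2
```

```bash
python3 - <<'E'
from h import *
s=observe();print(pose()[0],s["contact_force"],s["finger_force"]);pin(147,80,14)
E
```

```text
[462.22392004 381.77327336 111.44979054] [-0.27246966 -0.91110777 -3.38724247] 59.21072602272034
shift [-0.065  -0.2494  0.0314] turn 0.253
```

>>> {"name": "drive_tool", "arguments": {"plan": [[[-0.013,-0.05,0,0.05,0],[-0.026,-0.1,0,0.1,0],[-0.039,-0.15,0,0.15,0],[-0.052,-0.2,0,0.2,0],[-0.065,-0.2494,0.005,0.253,0]]]}}

```text
t: 52.2
tool_pos: [572.8, 147.1, 102.8]
ee_rot: [-0.098, -3.138, 0.001]
contact_force: [0.8, -0.1, -4.3]
grip_width: 17.1
finger_force: 59.5
```

>>> {"name": "drive_tool", "arguments": {"plan": [[[0,0,0.026,0,0],[0,0,0.036,0,0],[0,0,0.036,0,0]]]}}

```text
t: 52.58
tool_pos: [571.6, 149.1, 67.2]
ee_rot: [-0.094, -3.137, 0.001]
contact_force: [0.1, 0.5, -3.4]
grip_width: 17.1
finger_force: 59.6
```

```bash
python3 - <<'E'
from h import *
s=observe();print(pose()[0],s["contact_force"],s["finger_force"]);pin(147,45.9,14)
E
```

```text
[571.63667797 149.14361349  67.19071077] [ 0.08944521  0.50046415 -3.39114661] 59.64509725570679
shift [-0.002   0.0004  0.0213] turn 0.001
```

>>> {"name": "drive_tool", "arguments": {"plan": [[[0,0,0.013,0,0],[0,0,0.018,0,0],[0,0,0.0195,0,0],[0,0,0.0205,0,0],[0,0,0.0205,0,0]]]}}

```text
t: 53.2
tool_pos: [572.9, 149.1, 48.7]
ee_rot: [0.095, 3.14, 0.0]
contact_force: [0.1, 0.2, -3.1]
grip_width: 17.5
finger_force: 59.8
```

>>> {"name": "drive_tool", "arguments": {"plan": [[[0,0,0.0005,0,0],[0,0,0.001,0,0],[0,0,0.001,0,0]]]}}

```text
t: 53.58
tool_pos: [572.8, 149.0, 47.4]
ee_rot: [-0.096, -3.14, 0.0]
contact_force: [0.1, -0.1, -4.1]
grip_width: 17.0
finger_force: 59.8
```

>>> {"name": "drive_tool", "arguments": {"plan": [[[0,0,0.0005,0,0],[0,0,0.001,0,0],[0,0,0.001,0,0]]]}}

```text
t: 53.95
tool_pos: [572.8, 149.0, 46.4]
ee_rot: [-0.096, -3.14, 0.0]
contact_force: [0.5, -0.2, -3.4]
grip_width: 17.0
finger_force: 59.8
```

>>> {"name": "drive_tool", "arguments": {"plan": [[[0,0,0.0005,0,0],[0,0,0.0005,0,0]]]}}

```text
t: 54.2
tool_pos: [572.8, 149.0, 46.2]
ee_rot: [0.095, 3.14, 0.0]
contact_force: [-0.1, -0.3, -1.0]
grip_width: 17.4
finger_force: 60.2
```

>>> {"name": "drive_tool", "arguments": {"plan": [[[0,0,0.0005,0,0],[0,0,0.0005,0,0]]]}}

```text
t: 54.45
tool_pos: [572.8, 149.0, 46.1]
ee_rot: [0.095, 3.14, 0.0]
contact_force: [-3.5, -0.4, 5.2]
grip_width: 17.4
finger_force: 60.9
```

>>> {"name": "drive_tool", "arguments": {"plan": [[[0,0,0.0005,0,0],[0,0,0.0005,0,0]]]}}

```text
t: 54.7
tool_pos: [572.8, 149.1, 46.0]
ee_rot: [0.095, 3.139, 0.0]
contact_force: [-5.4, -1.1, 9.1]
grip_width: 17.2
finger_force: 61.6
```

>>> {"name": "drive_tool", "arguments": {"plan": [[[0,0,0.0005,0,0],[0,0,0.0005,0,0]]]}}

```text
t: 54.95
tool_pos: [572.8, 149.1, 46.0]
ee_rot: [0.095, 3.139, 0.001]
contact_force: [-7.5, -2.1, 11.8]
grip_width: 17.2
finger_force: 62.1
```

>>> {"name": "drive_tool", "arguments": {"plan": [[[0,0,0.0005,0,0],[0,0,0.0005,0,0]]]}}

```text
t: 55.2
tool_pos: [572.8, 149.1, 46.0]
ee_rot: [0.095, 3.139, 0.001]
contact_force: [-9.8, -2.7, 15.3]
grip_width: 17.4
finger_force: 62.6
```

The creep stops dead at z = 46.0 (face at 30 mm) with the mallet still level, so that pin is flush. I'll do the same on A's other pin.

>>> {"name": "drive_tool", "arguments": {"plan": [[[0,0,-0.015,0,0],[0,-0.01,-0.02,0,0],[0,-0.03,-0.02,0,0],[0,-0.04,-0.02,0,0],[0,-0.04,-0.02,0,0]]]}}

```text
t: 55.82
tool_pos: [570.2, 107.8, 63.5]
ee_rot: [-0.098, -3.139, 0.0]
contact_force: [-0.3, -0.4, -3.6]
grip_width: 17.2
finger_force: 59.7
```

>>> {"name": "drive_tool", "arguments": {"plan": [[[0,0,0.011,0,0],[0,0,0.015,0,0],[0,0,0.016,0,0],[0,0,0.017,0,0],[0,0,0.018,0,0]]]}}

```text
t: 56.45
tool_pos: [570.5, 109.2, 46.1]
ee_rot: [0.095, 3.14, 0.0]
contact_force: [-0.2, -0.2, -1.9]
grip_width: 16.7
finger_force: 59.9
```

>>> {"name": "drive_tool", "arguments": {"plan": [[[0,0,0.0005,0,0],[0,0,0.001,0,0],[0,0,0.0015,0,0],[0,0,0.002,0,0],[0,0,0.002,0,0]]]}}

```text
t: 57.08
tool_pos: [570.5, 109.2, 46.0]
ee_rot: [0.095, 3.139, 0.001]
contact_force: [-8.0, -0.6, 12.4]
grip_width: 17.7
finger_force: 62.3
```

>>> {"name": "drive_tool", "arguments": {"plan": [[[0,0,-0.015,0,0],[0,-0.01,-0.025,0,0],[0,-0.06,-0.025,0,0],[0,-0.1075,-0.025,0,0],[0,-0.1075,-0.025,0,0]]]}}

```text
t: 57.7
tool_pos: [563.7, -1.5, 69.4]
ee_rot: [0.102, 3.14, -0.001]
contact_force: [-0.8, 1.6, -3.7]
grip_width: 17.4
finger_force: 60.1
```

```bash
python3 - <<'E'
from h import *
s=observe();print(pose()[0],s["contact_force"],s["finger_force"]);pin(-1.2,46,14)
E
```

```text
[563.69963795  -1.54524701  69.3951071 ] [-0.83826415  1.564853   -3.7381202 ] 60.14036178588867
shift [-0.0006  0.0028  0.0234] turn -0.0037
```

>>> {"name": "drive_tool", "arguments": {"plan": [[[0,0.002,0.014,0,0],[0,0.002,0.019,0,0],[0,0.002,0.021,0,0],[0,0.002,0.0225,0,0],[0,0.002,0.0235,0,0]]]}}

```text
t: 58.32
tool_pos: [563.9, 4.4, 46.3]
ee_rot: [0.094, 3.14, 0.001]
contact_force: [-5.3, 3.2, 4.7]
grip_width: 17.1
finger_force: 61.3
```

>>> {"name": "drive_tool", "arguments": {"plan": [[[0,0,0.0005,0,0],[0,0,0.001,0,0],[0,0,0.0015,0,0],[0,0,0.002,0,0],[0,0,0.002,0,0]]]}}

```text
t: 58.95
tool_pos: [564.1, 4.3, 46.0]
ee_rot: [0.095, 3.139, 0.001]
contact_force: [-9.4, 2.8, 15.2]
grip_width: 17.5
finger_force: 63.1
```

>>> {"name": "drive_tool", "arguments": {"plan": [[[0,0,-0.015,0,0],[0,-0.01,-0.02,0,0],[0,-0.03,-0.02,0,0],[0,-0.041,-0.02,0,0],[0,-0.041,-0.02,0,0]]]}}

```text
t: 59.58
tool_pos: [561.1, -38.4, 62.9]
ee_rot: [-0.099, -3.139, -0.0]
contact_force: [-0.3, 0.7, -3.9]
grip_width: 17.2
finger_force: 60.1
```

>>> {"name": "drive_tool", "arguments": {"plan": [[[0,0,0.011,0,0],[0,0,0.015,0,0],[0,0,0.016,0,0],[0,0,0.017,0,0],[0,0,0.018,0,0]]]}}

```text
t: 60.2
tool_pos: [561.9, -37.1, 46.2]
ee_rot: [0.095, 3.139, -0.001]
contact_force: [-2.8, -1.8, 5.7]
grip_width: 17.2
finger_force: 61.4
```

>>> {"name": "drive_tool", "arguments": {"plan": [[[0,0,0.0005,0,0],[0,0,0.001,0,0],[0,0,0.0015,0,0],[0,0,0.002,0,0],[0,0,0.002,0,0]]]}}

```text
t: 60.82
tool_pos: [561.9, -37.1, 45.9]
ee_rot: [0.095, 3.138, -0.001]
contact_force: [-8.3, -2.2, 17.3]
grip_width: 17.4
finger_force: 63.4
```

>>> {"name": "drive_tool", "arguments": {"plan": [[[0,0,-0.015,0,0],[0,-0.01,-0.025,0,0],[0,-0.05,-0.025,0,0],[0,-0.085,-0.025,0,0],[0,-0.085,-0.025,0,0]]]}}

```text
t: 61.45
tool_pos: [555.9, -124.3, 68.3]
ee_rot: [-0.1, -3.14, 0.0]
contact_force: [0.1, 0.4, -4.7]
grip_width: 17.5
finger_force: 60.2
```

>>> {"name": "drive_tool", "arguments": {"plan": [[[0,0,0.014,0,0],[0,0,0.019,0,0],[0,0,0.021,0,0],[0,0,0.022,0,0],[0,0,0.023,0,0]]]}}

```text
t: 62.08
tool_pos: [556.5, -121.7, 46.2]
ee_rot: [0.095, 3.14, -0.001]
contact_force: [-2.6, -1.7, 5.3]
grip_width: 17.2
finger_force: 61.5
```

>>> {"name": "drive_tool", "arguments": {"plan": [[[0,0,0.0005,0,0],[0,0,0.001,0,0],[0,0,0.0015,0,0],[0,0,0.002,0,0],[0,0,0.002,0,0]]]}}

```text
t: 62.7
tool_pos: [556.5, -121.7, 45.9]
ee_rot: [0.094, 3.139, -0.002]
contact_force: [-8.7, -1.3, 18.4]
grip_width: 17.1
finger_force: 63.5
```

>>> {"name": "drive_tool", "arguments": {"plan": [[[0,0,-0.015,0,0],[0,-0.01,-0.02,0,0],[0,-0.03,-0.02,0,0],[0,-0.041,-0.02,0,0],[0,-0.041,-0.02,0,0]]]}}

```text
t: 63.32
tool_pos: [553.3, -164.1, 62.8]
ee_rot: [-0.098, -3.139, -0.0]
contact_force: [-0.2, -0.5, -3.5]
grip_width: 17.7
finger_force: 60.2
```

>>> {"name": "drive_tool", "arguments": {"plan": [[[0,0,0.011,0,0],[0,0,0.015,0,0],[0,0,0.016,0,0],[0,0,0.017,0,0],[0,0,0.018,0,0]]]}}

```text
t: 63.95
tool_pos: [554.1, -163.0, 46.3]
ee_rot: [0.095, 3.139, -0.001]
contact_force: [-1.8, -1.8, 5.7]
grip_width: 17.1
finger_force: 61.5
```

>>> {"name": "drive_tool", "arguments": {"plan": [[[0,0,0.0005,0,0],[0,0,0.001,0,0],[0,0,0.0015,0,0],[0,0,0.002,0,0],[0,0,0.002,0,0]]]}}

```text
t: 64.58
tool_pos: [554.1, -163.0, 45.9]
ee_rot: [0.095, 3.138, -0.002]
contact_force: [-8.4, -0.8, 17.1]
grip_width: 17.3
finger_force: 63.3
```

All six strikes bottom out at 45.9 to 46.0. I'll lift away and check the joints while carrying the mallet back.

>>> {"name": "drive_tool", "arguments": {"plan": [[[0,0,-0.03,0,0],[0,0,-0.08,0,0],[0,0.05,-0.092,0,0],[0,0.11,-0.092,0,0],[0,0.17,-0.092,0,0]]]}}

```text
t: 65.2
tool_pos: [563.7, 8.7, 135.1]
ee_rot: [-0.096, -3.139, -0.001]
contact_force: [2.3, 0.6, -4.2]
grip_width: 17.1
finger_force: 60.3
```

>>> {"name": "drive_tool", "arguments": {"plan": [[[0.02,0.058,0,0,0],[0.04,0.117,0,0,0],[0.06,0.176,0,-0.06,0],[0.08,0.235,0,-0.12,0],[0.1,0.294,0,-0.18,0]]]}}

```text
t: 65.82
tool_pos: [480.7, 308.4, 134.9]
ee_rot: [0.191, -3.135, 0.0]
contact_force: [1.2, 0.9, -3.7]
grip_width: 17.0
finger_force: 60.2
```

```bash
python3 - <<'E'
from h import *
print(pose()[0]);go(461.2,381.4,136,191)
s=snap("scene");q=pix(s,[[590,-20,30]])[0].astype(int);crop(s,q[0]-90,q[0]+80,q[1]-60,q[1]+60,"s11.png",4)
t=snap("top");slots(links(t))
E
```

```text
[480.73491961 308.36954874 134.90809879]
shift [ 0.0105  0.0749 -0.0011] turn -0.0702
link 0.87 [599.3 -22.2] yaw 1.6 iou 0.784
link 0.82 [ 588.4 -146.3] yaw 0.9 iou 0.882
link 0.76 [605.8 128.5] yaw -1.9 iou 0.884
  dist-to-fence 17.7 y -22.2
  dist-to-fence 21.1 y -146.3
  dist-to-fence 20.6 y 128.5
```

View pics/s11.png

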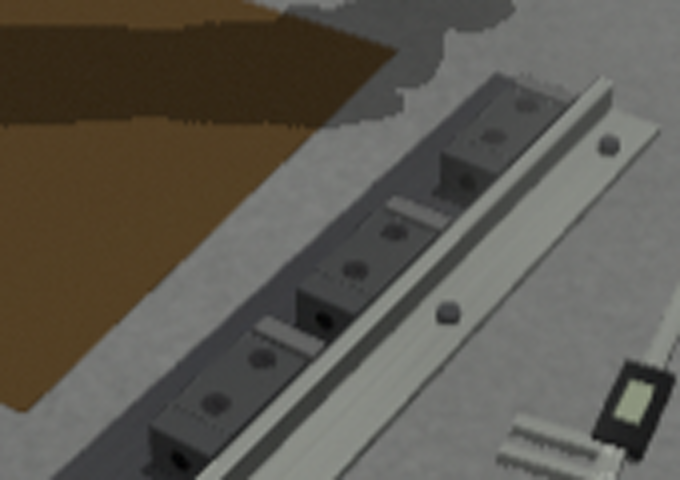

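All six pins are flush and the three joints lie along the fence (crop px 235,380; 375,250; 505,120). Next I'll put the mallet back.

>>> {"name": "drive_tool", "arguments": {"plan": [[[0.005,0.04,0,-0.035,0],[0.01,0.074,0,-0.07,0],[0.01,0.074,0,-0.07,0],[0.01,0.074,0,-0.07,0],[0.01,0.074,0,-0.07,0]]]}}

```text
t: 66.6
tool_pos: [463.8, 377.5, 135.4]
ee_rot: [0.294, -3.128, 0.0]
contact_force: [-0.2, 0.2, -3.4]
grip_width: 17.5
finger_force: 60.7
```

```bash
python3 - <<'E'
from h import *
print(pose()[0]);go(461.2,381.4,20,191)
E
```

```text
[463.83132986 377.5082404  135.40586049]
shift [0.0018 0.0043 0.1154] turn -0.0043
```

>>> {"name": "drive_tool", "arguments": {"plan": [[[0.0015,0.004,0.04,-0.004,0],[0.0015,0.004,0.075,-0.004,0],[0.0015,0.004,0.095,-0.004,0],[0.0015,0.004,0.106,-0.004,0],[0.0015,0.004,0.111,-0.004,0]]]}}

```text
t: 67.22
tool_pos: [461.5, 381.8, 24.4]
ee_rot: [-0.302, 3.127, -0.0]
contact_force: [0.3, -0.4, -2.9]
grip_width: 17.3
finger_force: 60.7
```

>>> {"name": "drive_tool", "arguments": {"plan": [[[0,0,0.003,0,0],[0,0,0.0045,0,0],[0,0,0.0045,0,0],[0,0,0.0045,0,0.06],[0,0,0.0045,0,0.06]]]}}

```text
t: 67.85
tool_pos: [461.6, 382.6, 20.7]
ee_rot: [-0.303, 3.126, 0.001]
contact_force: [-1.1, 0.8, -0.0]
grip_width: 52.9
finger_force: 0.0
```

>>> {"name": "drive_tool", "arguments": {"plan": [[[0,0,0,0,0.06],[0,0,-0.03,0,0.06],[0,0,-0.08,0,0.06],[0,0,-0.14,0,0.06],[0.03,0,-0.2,0,0.06]]]}}

```text
t: 68.47
tool_pos: [434.3, 376.8, 217.6]
ee_rot: [-0.301, 3.127, 0.0]
contact_force: [0.6, 0.9, -0.1]
grip_width: 59.7
finger_force: 0.0
```

>>> {"name": "drive_tool", "arguments": {"plan": [[[0.02,-0.02,-0.05,0,0.06],[0.025,-0.02,-0.09,0,0.06],[0.025,-0.02,-0.09,0,0.06]]]}}

```text
t: 68.85
tool_pos: [413.4, 352.8, 309.8]
ee_rot: [-0.303, 3.122, 0.006]
contact_force: [0.0, -0.0, -0.3]
grip_width: 60.0
finger_force: 0.0
```

```bash
python3 - <<'E'
from h import *
print(observe()["t"],pose()[0]);w=snap("wrist");mallet(w)
a=w["frame"][20:300,150:450,::-1]
t=snap("top");slots(links(t))
for n in("bottle","calipers","cutters","housing"): print(n,[(round(d["confidence"],2),d["bbox"]) for d in trace(n,t)[:1]])
b=t["frame"][120:290,100:470,::-1]
a=cv2.resize(np.ascontiguousarray(a),(480,448));b=cv2.resize(np.ascontiguousarray(b),(320,147))
c=np.zeros((448,800,3),np.uint8);c[:,:480]=a;c[:147,480:]=b;cv2.imwrite("pics/end.png",c)
E
```

```text
68.85 [413.43304984 352.79595378 309.76418688]
head px [296.1 249.4] dia [31.1 33.7] world [499.2 389.6] handle near [478.72055 385.44968] far [344.63272 359.1973 ] wid (136.63357543945312, 17.338775634765625) yaw handle 11.07753 yaw head-far 11.129889311707418
link 0.75 [607.5 130.8] yaw -3.1 iou 0.921
link 0.64 [ 588.8 -144.9] yaw -3.4 iou 0.895
link 0.57 [596.9 -20.5] yaw 1.4 iou 0.79
  dist-to-fence 19.0 y 130.8
  dist-to-fence 20.7 y -144.9
  dist-to-fence 20.3 y -20.5
bottle [(0.78, [149.8, 166.8, 32.2, 26.0])]
calipers [(0.84, [276.9, 154.2, 72.4, 26.0])]
cutters [(0.81, [393.4, 180.7, 58.5, 21.8])]
housing [(0.97, [411.9, 248.5, 25.1, 25.2])]
```

View pics/end.png

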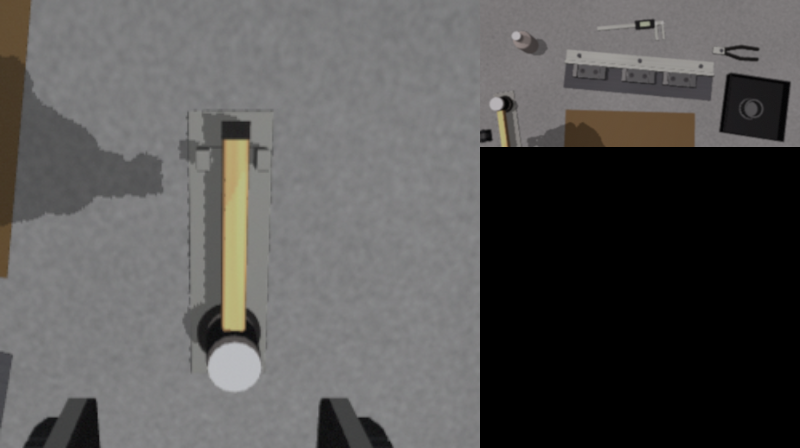

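The mallet is back on its stand with the head on the pad at (234,366) and the handle in the fork. The joints are on the fence, the housing is in the box, and the bottle, calipers and cutters haven't moved. I'm handing the job in.

```bash
python3 -c "
from workcell import *
print(finish_job())"
```

```text
the job is handed in; nothing more can be done
None
```

I handed the job in at about 69 s. The round print is in the scrap box, the three joints lie flat against the fence with all six pins struck flush, the mallet is back on its stand, and the bottle, calipers and cutters have not moved; the judge's verdict was not shown.

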